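# Pack the pipe fittings for the furnace job

### The arm

A 6-joint arm with a two-finger parallel gripper is mounted at the origin on the work surface. World frame = base frame: x ahead of the robot, y to its left, z up, the work surface at z = 0. Lengths are in m, angles in rad, forces in N, time in s.
With the tool pointing down it reaches from about 0.325 to 0.775 m from the base axis. Payload 5.5 kg.
Tool frame: the origin (TCP) lies at the very end of the fingers, on their centre line; the grasp point (between the pads) lies env.grasp_offset behind it (env.grasp_offset is the distance from the TCP to the grasp point, in m); z points along the fingers, y is the direction in which the jaws open and shut (so a half turn about z gives the same grasp; the last joint's range is limited). The gripper opens to 88 mm and grips with 3 to 60 N. Pads are 20 mm wide; open, the fingers measure 115 mm over their backs; the gripper's body (75 mm by 178 mm) begins 61 mm behind the grasp point.
Start: joints at [1.256, 0.091, 1.231, -0, 1.82, -0.057], TCP at [0.153, 0.58, 0.223] pointing down, gripper open.
Joint ranges: [-2.87, 2.87], [-0.86, 2.18], [0.17, 2.46], [-1.51, 4.65], [0.06, 2.69], [-2.65, 2.65]. Speed limits (rad/s): [2.57, 2.57, 3.01, 3.14, 3.14, 3.14].

### API

Orientations are given as [roll, pitch, yaw] about the fixed x, y, z axes, in that order (R = Rz(yaw) Ry(pitch) Rx(roll)).
In Python, from station import read_state, viewer, env gives the robot as it stands.
- The arm moves only by the tool drive_tool, never from a script. Its argument "commands" is a list of rows, each an object with "dr": the turn, a rotation vector about the tool's x, y, z in rad, a list of three; "translation": the shift along the tool's x, y, z in cm, a list of three; "claw": the finger opening in cm, from 0 to 8.78. In form: [{"dr": [wx, wy, wz], "translation": [tx, ty, tz], "claw": claw}, ...]. A call has 1 to 20 rows; each row shifts and turns the commanded pose from where the row before left it, along the tool's axes as they then stand; what a row does not reach is not made up. A row lasts 1/12 s, in which the tool goes at most 41.7 mm and 7.16 degrees, less where a joint would pass 70% of its speed; a pose out of reach is approached as far as the arm can. A call is refused whole if a number of a shift passes 4.17 or a number of a turn 0.125, either way. A call with a gripper value outside its range is refused whole. The fingers move at their own pace and stop on an object; "squeeze" is the grip in N (left out, the last holds). Time passes only in rows, so rows that do not move let the fingers close. It gives the time, the measured TCP pose, the force and the opening at its end, in the units of the state.
- read_state(): the state, without advancing time (a new reading comes with each control period).
- viewer.read_camera(name): name is "scene" or "side" or "wrist"; returns (picture, depth): 384x512x3 uint8, red, green, blue; 384x512 float32, m along the optical axis (not along the pixel's ray), 0 where there is no reading.
- viewer.camera_info(name): a dict with "fx", "fy", "cx", "cy" (pixels), "R" (3x3) and "t" (3): a world point X has camera coordinates R X + t. Camera axes: x right, y down, z forward; pixel columns grow to the right and rows downward; lengths in m; the calibration is good to about 2 mm. A picture is of the moment at which its call begins: read the wrist's pose just before it. camera_info takes no time and is no camera call; for the wrist camera it gives the pose at the moment of the call.
- env.hand_in(): hands the job in, once; it reports no verdict.
The state is a dict: "clock": time; "qpos": joint angles; "dq": joint speeds; "joint_efforts": joint torques, N m; "tcp_pos": TCP position; "orientation": TCP orientation; "ft_force": force on the tool from outside, world axes, zero at the start; "ft_torque": the same for the moment, N m; "finger_gap": opening from 0.0 (shut) to 1.0 (fully open).
Only numpy, scipy, OpenCV 4.12 (cv2) and the standard library are available. Lean on these libraries where they do the work, as an engineer would, in place of code of your own. Each camera call takes 0.05 s, during which the arm holds its last target.

### The job

Pack the carry tray for the furnace pipe job: lay the tee in the oblong insert and the longer nipple in the long narrow one, and stand the coupling in the round one and the flange, hub up, in the square one, each resting flat on its insert's floor. Leave the shorter nipple and the elbow, which are not needed, lying where they are.

Things in the scene. Friction and masses are not known exactly. Their poses are not given: they have to be found in the camera images.
- tee_mid (a point): Galvanised steel pipe tee lying flat on the bench, 66 mm long over its straight run, 49 mm from the back of the run to the end of the branch, with a slightly thicker band round each mouth (51 mm over the bands), 35 mm high, about 0.25 kg. The point is at its middle, half-way up (17.5 mm above its underside); the run lies along x, the branch points to +y (branch end face 25 mm from the point along +y, back of the run 24 mm from it along -y); z is up.
- long_nipple_mid (a point): The longer of two galvanised steel pipe nipples lying on the bench: straight pipe 88 mm long and 27 mm thick with an eight-sided collar (34 mm across flats, 26 mm long) round its middle; about 0.2 kg. The point is its centre, 17 mm above its underside; the pipe lies along x; z is up.
- coupling_mid (a point): Galvanised steel pipe coupling standing upright: round sleeve 39 mm in diameter, 40 mm high, about 0.15 kg. The point is its centre, 20 mm above its underside; z is up.
- flange_mid (a point): Galvanised steel floor flange: round plate 66 mm in diameter, 9 mm thick, lying on the bench with its round hub (38 mm in diameter) standing up from the middle; 36 mm high in all, about 0.3 kg. The point is on its axis, half-way up (18 mm above its underside); z is up.
- short_nipple_mid (a point): Look-alike that stays: the shorter nipple, 50 mm long, otherwise like the longer one (27 mm pipe, 34 mm eight-sided collar). The point is its centre, 17 mm above its underside; the pipe lies along x.
- elbow_mid (a point): Look-alike that stays: galvanised steel pipe elbow lying flat, only two arms at a right angle, 51 mm by 51 mm, 35 mm high. The point is near its middle, 17.5 mm above its underside; the arms point to +x and +y.
- oblong_floor (a point): Insert of dark grey plastic, fixed in the shallow wooden carry tray (244 mm square, 14 mm high; four inserts in a 2 by 2 pattern, 114 mm between centres, in any order). The oblong one, inside 90 mm (along x) by 64 mm (along y). The point is the centre of its inner floor, 6 mm above the bench; its walls are 3 mm thick and rise 8 mm above that floor. Place of the tee.
- trough_floor (a point): Insert of dark grey plastic, fixed in the shallow wooden carry tray (244 mm square, 14 mm high; four inserts in a 2 by 2 pattern, 114 mm between centres, in any order). The long narrow one, inside 104 mm (along x) by 50 mm (along y). The point is the centre of its inner floor, 6 mm above the bench; its walls are 3 mm thick and rise 8 mm above that floor. Place of the long nipple.
- cup_floor (a point): Insert of dark grey plastic, fixed in the shallow wooden carry tray (244 mm square, 14 mm high; four inserts in a 2 by 2 pattern, 114 mm between centres, in any order). The round one, inside 55 mm in diameter. The point is the centre of its inner floor, 6 mm above the bench; its walls are 3 mm thick and rise 8 mm above that floor. Place of the coupling.
- square_floor (a point): Insert of dark grey plastic, fixed in the shallow wooden carry tray (244 mm square, 14 mm high; four inserts in a 2 by 2 pattern, 114 mm between centres, in any order). The square one, inside 84 mm by 84 mm. The point is the centre of its inner floor, 6 mm above the bench; its walls are 3 mm thick and rise 8 mm above that floor. Place of the flange.
Things that resemble listed ones, but are neither listed nor needed, are in the scene too. What is shaped like the part that bears flange_mid but pink is not meant. What is shaped like the part that bears square_floor but green is not meant.

How it is judged:
At the end, for the whole second after the job is handed in: Each fitting at rest in its insert: centres within 15 mm horizontally, height within -5/+4 mm of resting on the floor; tee, coupling and flange upright within 0.12 rad. Short nipple and elbow less than 25 mm from their start (horizontal distance between tee_mid and oblong_floor below 0.015 m and z of tee_mid in the frame of oblong_floor between 0.0125 and 0.0215 m and linear speed of each of tee, long_nipple, coupling, flange below 0.02 m/s and angle between each of tee_mid, coupling_mid, flange_mid's own z axis and vertical below 0.12 rad and horizontal distance between long_nipple_mid and trough_floor below 0.015 m and z of long_nipple_mid in the frame of trough_floor between 0.012 and 0.021 m and horizontal distance between coupling_mid and cup_floor below 0.015 m and z of coupling_mid in the frame of cup_floor between 0.015 and 0.024 m and horizontal distance between flange_mid and square_floor below 0.015 m and z of flange_mid in the frame of square_floor between 0.013 and 0.022 m and distance of each of short_nipple_mid, elbow_mid from where it was at the start of the episode below 0.025 m); the robot touches nothing.
It fails at once if the short nipple was moved by more than 25 mm (distance of short_nipple_mid from where it was at the start of the episode above 0.025 m).
It fails at once if the elbow was moved by more than 25 mm (distance of elbow_mid from where it was at the start of the episode above 0.025 m).
It also fails if it takes over 106 s, if anything falls off the work surface, if the arm or the gripper's body presses on something with over 40 N, if the wrist force passes 120 N, or if a joint passes its speed limit or range.

## Working session

There is one attempt and no reset: what is moved stays moved. The work goes in short steps, Python scripts to look and compute and a tool call to move; the robot and the scene stay as the last step left them, time stands still between calls to the robot, and variables do not carry over. Pictures are saved under pics/ and viewed, and the job is handed in when it is done.

Besides the shell and the picture viewer there is one more tool, called after "Call:" by a JSON object that holds its "api" and its "payload", one argument or row to a line. drive_tool: Moves the arm, as the interface text tells. Its arguments: {"type":"object","properties":{"commands":{"type":"array"},"squeeze":{"type":"number"}},"required":["commands"]}

```bash
ls; mkdir -p pics; python3 - <<'E'
from station import read_state, viewer, env
import cv2,numpy as np
print(read_state()); print(env.grasp_offset)
for n in ["scene","side","wrist"]:
    i=viewer.camera_info(n);print(n,i)
    p,d=viewer.read_camera(n)
    cv2.imwrite(f"pics/{n}0.png",p[:,:,::-1]);np.savez(f"pics/{n}0.npz",p=p,d=d,**i)
E
```

```text
pics
{'clock': 0.0, 'qpos': array([ 1.25630325e+00,  9.18536717e-02,  1.23188243e+00,  5.20722159e-06,
        1.81978902e+00, -5.67265488e-02]), 'dq': array([-0.00081509,  0.00028834,  0.00033238, -0.00096482, -0.0009444 ,
        0.00020515]), 'joint_efforts': array([-4.28254298e-04, -4.46441174e+01, -4.06449401e+01,  6.97830459e-02,
        2.90247530e-02, -1.51307254e-04]), 'tcp_pos': array([0.1528769 , 0.57989195, 0.22151194]), 'orientation': array([-3.13966358e+00, -1.14604498e-04,  2.88382730e+00]), 'ft_force': array([-0.36431903, -0.02791502,  0.42680606]), 'ft_torque': array([-0.02013529,  0.00274799, -0.01641863]), 'finger_gap': 0.9981955317605427}
0.0187
scene {'fx': 471.3545921835269, 'fy': 471.3545921835269, 'cx': 252.69325935579133, 'cy': 187.9056411634902, 'R': array([[-0.14507657,  0.98930008,  0.01543147],
       [ 0.57977324,  0.09763886, -0.80890645],
       [-0.80175793, -0.10840662, -0.58773482]]), 't': array([ 0.09255096, -0.23326663,  1.58762091])}
side {'fx': 355.7394047819235, 'fy': 355.7394047819235, 'cx': 254.02439106839114, 'cy': 192.61127044386643, 'R': array([[ 0.95944244, -0.28146314,  0.01577029],
       [-0.14317256, -0.53470475, -0.83282198],
       [ 0.24284113,  0.79678688, -0.55331623]]), 't': array([-0.49105494,  0.0875381 ,  0.78171226])}
wrist {'fx': 277.8080276906633, 'fy': 277.8080276906633, 'cx': 254.19923036742964, 'cy': 187.98266427637645, 'R': array([[ 0.25372471,  0.96727463, -0.0018868 ],
       [ 0.9245787 , -0.24195111,  0.29430239],
       [ 0.28421472, -0.07641628, -0.95571049]]), 't': array([-0.59864414, -0.0362941 ,  0.39111676])}
```

View pics/scene0.png

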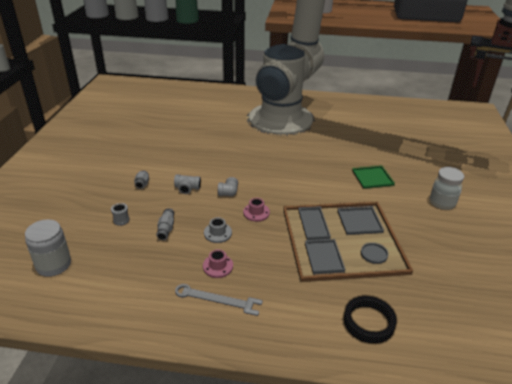

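View pics/side0.png

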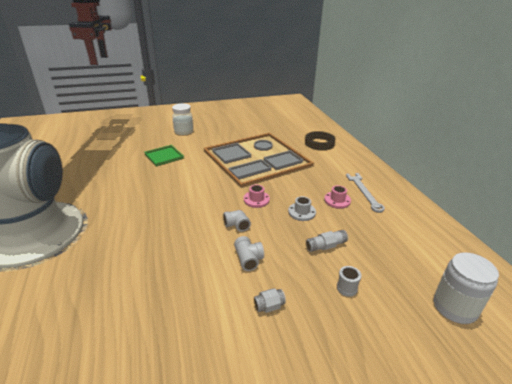

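View pics/wrist0.png

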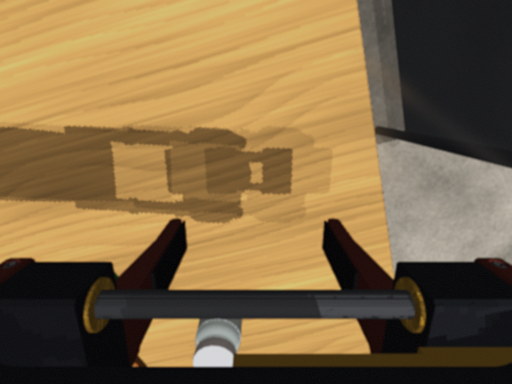

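The scene view shows these candidates, in pixels:
- **Short nipple:** (142,179).
- **Tee:** (187,184).
- **Elbow:** (229,187).
- **Coupling:** (120,214).
- **Long nipple:** (166,223).
- **Grey flange:** (218,229). The pink flanges at (256,208) and (217,262) are not meant.
- **Tray:** centred at about (345,240). The green square at (373,177) is not meant.

I'll measure them all and confirm in an enlarged crop.

```bash
cat > h.py <<'E'
import numpy as np,cv2
def load(n): return dict(np.load(f"pics/{n}.npz"))
def cloud(D):
    d=D['d'];v,u=np.mgrid[:d.shape[0],:d.shape[1]]
    c=np.stack([(u-D['cx'])/D['fx']*d,(v-D['cy'])/D['fy']*d,d],-1)
    X=(c-D['t'])@D['R']   # R^T (c-t)
    X[d<=0]=np.nan
    return X
def ray(D,u,v,z):
    r=np.array([(u-D['cx'])/D['fx'],(v-D['cy'])/D['fy'],1.])@D['R']; o=-D['t']@D['R']
    return o+r*(z-o[2])/r[2]
def proj(D,X):
    c=D['R']@np.asarray(X)+D['t'];return c[0]/c[2]*D['fx']+D['cx'],c[1]/c[2]*D['fy']+D['cy']
E
python3 - <<'E'
from h import *
for n in ["scene0","side0"]:
    D=load(n);X=cloud(D);p=D['p']
    z=X[...,2]
    reg=(X[...,0]>0.25)&(X[...,0]<0.9)&(abs(X[...,1])<0.6)
    print(n,'bench z',np.nanmedian(z[reg]))
    m=(reg&(z>0.010)&(z<0.1)).astype(np.uint8)
    k,l,s,c=cv2.connectedComponentsWithStats(m)
    for i in range(1,k):
        if s[i,4]<25: continue
        q=X[l==i]; col=np.median(p[l==i],0)
        print(c[i].round(),s[i,4],q.min(0).round(3),q.max(0).round(3),col)
S=load("scene0");b=cv2.resize(S['p'][150:285,100:280][:,:,::-1],None,fx=4,fy=4,interpolation=cv2.INTER_CUBIC);cv2.imwrite("pics/cropA.png",b)
b=cv2.resize(S['p'][160:290,270:420][:,:,::-1],None,fx=4,fy=4,interpolation=cv2.INTER_CUBIC);cv2.imwrite("pics/cropB.png",b)
S=load("side0");b=cv2.resize(S['p'][170:320,210:370][:,:,::-1],None,fx=4,fy=4,interpolation=cv2.INTER_CUBIC);cv2.imwrite("pics/cropC.png",b)
b=cv2.resize(S['p'][125:190,190:320][:,:,::-1],None,fx=5,fy=5,interpolation=cv2.INTER_CUBIC);cv2.imwrite("pics/cropD.png",b)
E
```

```text
scene0 bench z 0.0021810685007059515
[373. 175.] 164 [0.252 0.23  0.01 ] [0.368 0.341 0.017] [44.5 85.  48. ]
[447. 187.] 1040 [0.362 0.425 0.01 ] [0.427 0.493 0.095] [98. 99. 92.]
[141. 178.] 206 [ 0.418 -0.345  0.011] [ 0.473 -0.311  0.04 ] [84.  84.  78.5]
[187. 182.] 379 [ 0.423 -0.24   0.01 ] [ 0.471 -0.172  0.038] [106. 104. 100.]
[228. 187.] 303 [ 0.413 -0.119  0.01 ] [ 0.47  -0.071  0.039] [113. 113. 108.]
[256. 208.] 355 [ 0.487 -0.041  0.01 ] [0.546 0.022 0.041] [107.  68.  77.]
[338. 242.] 1738 [0.431 0.055 0.01 ] [0.727 0.348 0.02 ] [92. 72. 58.]
[119. 212.] 291 [ 0.576 -0.347  0.01 ] [ 0.616 -0.31   0.045] [70. 71. 70.]
[360. 220.] 316 [0.452 0.189 0.01 ] [0.565 0.296 0.019] [71.5 68.  66. ]
[165. 223.] 408 [ 0.563 -0.231  0.01 ] [ 0.654 -0.195  0.039] [94. 91. 87.]
[217. 229.] 430 [ 0.579 -0.121  0.01 ] [ 0.638 -0.056  0.041] [91.  91.  88.5]
[ 49. 253.] 1329 [ 0.735 -0.451  0.01 ] [ 0.799 -0.38   0.1  ] [89. 89. 85.]
[374. 252.] 176 [0.591 0.241 0.01 ] [0.652 0.301 0.02 ] [80. 81. 78.]
[217. 262.] 508 [ 0.682 -0.099  0.01 ] [ 0.745 -0.034  0.043] [110.  69.  80.]
[370.
[... 549 characters left out ...]
4.] 306 [ 0.484 -0.046  0.01 ] [0.545 0.015 0.04 ] [151.  94. 103.]
[339. 195.] 331 [ 0.682 -0.1    0.01 ] [ 0.743 -0.04   0.04 ] [154.  97. 106.]
[303. 207.] 343 [ 0.574 -0.125  0.01 ] [ 0.636 -0.066  0.04 ] [120. 118. 114.]
[237. 219.] 401 [ 0.415 -0.125  0.01 ] [ 0.47  -0.072  0.037] [145. 143. 133.]
[327. 240.] 589 [ 0.563 -0.234  0.01 ] [ 0.654 -0.198  0.036] [147. 144. 139.]
[249. 252.] 673 [ 0.417 -0.241  0.01 ] [ 0.467 -0.173  0.037] [166. 164. 159.]
[462. 295.] 2201 [ 0.722 -0.458  0.01 ] [ 0.781 -0.387  0.1  ] [132. 132. 126.]
[349. 279.] 516 [ 0.575 -0.351  0.01 ] [ 0.614 -0.311  0.044] [115. 112. 107.]
[270. 300.] 580 [ 0.417 -0.349  0.01 ] [ 0.468 -0.313  0.037] [155. 153. 146.]
```

View pics/cropA.png

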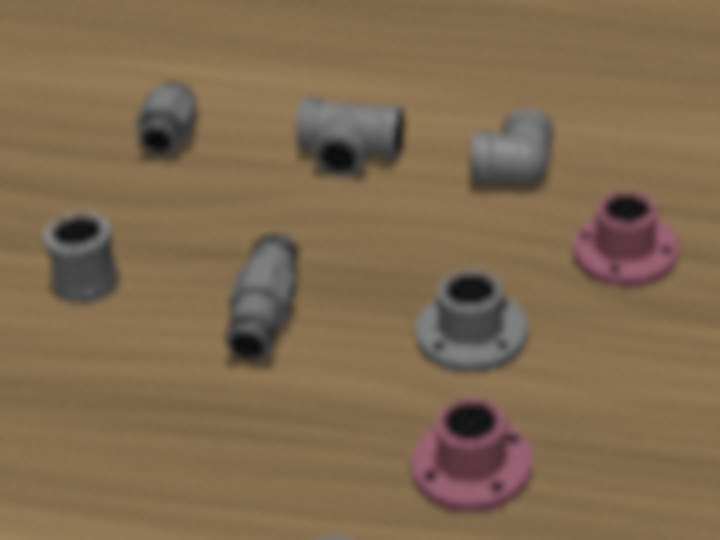

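View pics/cropB.png

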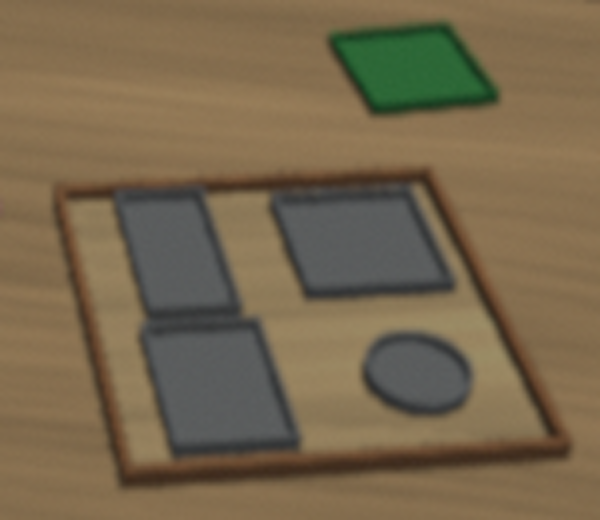

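View pics/cropC.png

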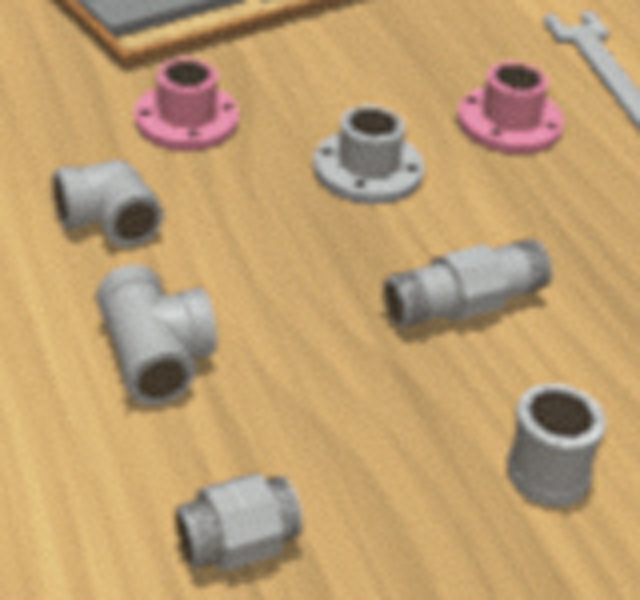

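View pics/cropD.png

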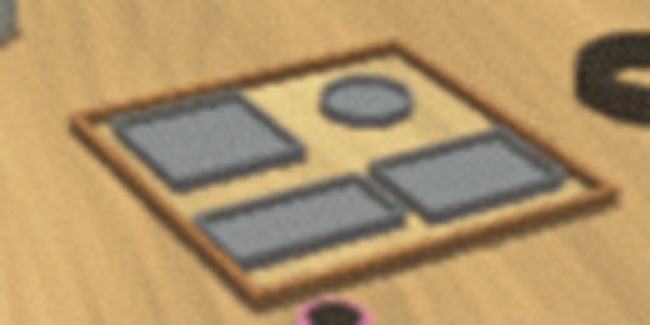

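The crops confirm the identities: the grey flange, the three-mouth tee, and the ~88 mm nipple. In the tray the trough is at about (315,223), the oblong at (325,256), the square at (360,221) and the cup at (375,253). Next I fit accurate poses.

```bash
python3 - <<'E'
from h import *
A=load("scene0");B=load("side0");XA,XB=cloud(A),cloud(B)
P=np.vstack([XA.reshape(-1,3),XB.reshape(-1,3)]);src=np.r_[np.zeros(384*512),np.ones(384*512)]
col=np.vstack([A['p'].reshape(-1,3),B['p'].reshape(-1,3)]).astype(float)
def mr(q,t):
    r=cv2.minAreaRect((q[:,:2]*1000).astype(np.float32));print(t,len(q),np.round(r[0],1),np.round(r[1],1),round(r[2],1),np.round(np.percentile(q[:,2],98),4))
boxes=dict(tee=(.41,.48,-.25,-.16),long=(.55,.67,-.245,-.185),coup=(.565,.63,-.36,-.30),flange=(.565,.65,-.135,-.045),short=(.41,.48,-.36,-.305),elbow=(.41,.48,-.13,-.06),tray=(.42,.74,.045,.36))
for k,b in boxes.items():
  for s in (0,1,2):
    m=(P[:,0]>b[0])&(P[:,0]<b[1])&(P[:,1]>b[2])&(P[:,1]<b[3])&(P[:,2]>0.008)&(P[:,2]<.06)
    if s<2:m&=src==s
    if k=='flange': mr(P[m],k+str(s)); m&=P[:,2]>.030
    if k=='coup': m&=P[:,2]>.034
    mr(P[m],k+str(s))
# tray insert floors by grey colour
for n,D,X in (('scene',A,XA),('side',B,XB)):
    hsv=cv2.cvtColor(D['p'],cv2.COLOR_RGB2HSV)
    m=((hsv[...,1]<60)&(X[...,0]>.43)&(X[...,0]<.73)&(X[...,1]>.055)&(X[...,1]<.35)&(X[...,2]<.03)).astype(np.uint8)
    k,l,s,c=cv2.connectedComponentsWithStats(m,connectivity=4)
    for i in range(1,k):
        if s[i,4]>60:
            q=X[l==i]; mr(q,n+str(c[i].round())); print('   medz',np.median(q[:,2]))
E
```

```text
tee0 388 [ 447.2 -205.7] [48.4 68.3] 0.6 0.0374
tee1 685 [ 442.1 -207.7] [68.4 50.5] 89.4 0.0362
tee2 1073 [ 444.2 -206.8] [70.2 54.6] 89.4 0.0368
long0 412 [ 609.5 -213.7] [90.9 35. ] 5.0 0.0368
long1 595 [ 608.1 -214.7] [89.9 35.7] 5.9 0.0359
long2 1007 [ 609.1 -214.3] [91.9 36.1] 5.9 0.0361
coup0 165 [ 595.8 -328.7] [38.8 37.3] 0.4 0.044
coup1 316 [ 594.5 -331.1] [38.8 37.8] 69.2 0.0429
coup2 481 [ 594.9 -330.2] [40.1 39.6] 15.8 0.0438
flange0 492 [611.2 -86.9] [56.5 63.5] 12.8 0.0402
flange0 174 [606.1 -88.4] [35.9 37.2] 79.2 0.0409
flange1 454 [602.9 -93.7] [57.2 63. ] 63.0 0.0386
flange1 151 [605.3 -90.2] [38.  36.1] 37.8 0.039
flange2 946 [606.2 -89.6] [67.8 64.3] 68.8 0.0394
flange2 325 [605.5 -89.5] [38.6 37.4] 68.2 0.0405
short0 212 [ 444.9 -327.8] [34.3 54. ] 86.4 0.0365
short1 581 [ 442.2 -331. ] [50.5 34.4] 4.4 0.0357
short2 793 [ 445.2 -330. ] [56.4 36.4] 3.4 0.0363
elbow0 306 [441.8 -96.4] [55.1 48.8] 4.4 0.0377
elbow1 411 [441.4 -96.4] [49.4 55.4] 9.2 0.0362
elbow2 717 [441.8 -97.9] [55.5 53.3] 2.8 0.0367
tray0 3665 [579.1 202.1] [250.4 245.7] 13.9 0.0181
tray1 1608 [580.2 201.4] [247.1 248. ] 14.1 0.0165
tray2 5273 [579.2 201.2] [250.7 247.9] 14.1 0.0178
scene[360. 220.] 1002 [509.4 242.6] [96.3 90.8] 14.2 0.0174
   medz 0.008937786210713566
scene[320. 242.] 1846 [587.7 144.3] [225.4  70.8] 14.5 0.0173
   medz 0.00871954868858863
scene[374. 253.] 452 [620.9 272.2] [57.7 61.5] 70.8 0.0172
   medz 0.009024466960031428
side[263. 145.] 147 [619.4 270.2] [62.7 54.4] 71.1 0.0156
   medz 0.008881620104671355
side[231. 152.] 476 [509.3 247.5] [ 90.7 106. ] 12.1 0.016
   medz 0.008015717538391573
side[266. 164.] 916 [590.8 143.4] [219.5  73.5] 14.6 0.016
   medz 0.00815790335907939
```

```bash
cat > go.py <<'E'
import sys,numpy as np
from station import read_state
# usage: go.py x y z yawdeg  (mm) -> deltas in current tool axes (cm), then turn about tool z
s=read_state();from scipy.spatial.transform import Rotation as Ro
p=s['tcp_pos']*1000;e=s['orientation'];R=Ro.from_euler('xyz',e).as_matrix()
t=np.array([float(a) for a in sys.argv[1:4]]);yaw=np.radians(float(sys.argv[4]))
d=R.T@(t-p)/10
Rt=Ro.from_euler('xyz',[np.pi,0,yaw]).as_matrix()
rv=Ro.from_matrix(R.T@Rt).as_rotvec()
print('t',round(s['clock'],2),'pos',p.round(1),'yaw',np.degrees(e[2]).round(2),'gap',round(s['finger_gap']*87.8,1),'F',s['ft_force'].round(1),'\nshift cm',d.round(2),'turn',rv.round(3),'dist',np.linalg.norm(d).round(1))
E
python3 go.py 609 -214.3 100 185.5
python3 - <<'E'
from h import *
for n in ("scene0","side0"):
    X=cloud(load(n)).reshape(-1,3)
    b=(X[:,0]>.41)&(X[:,0]<.48)&(X[:,1]>-.25)&(X[:,1]<-.16)
    for lo in(.030,.033):
        for a,c in((-.25,-.225),(-.19,-.16)):
            q=X[b&(X[:,2]>lo)&(X[:,1]>a)&(X[:,1]<c)];print(n,lo,len(q),q.mean(0).round(4))
    q=X[b&(X[:,2]>.008)]; print(np.percentile(q,[1,99],axis=0).round(4))
    bx=q[(q[:,0]>.462)];print('branch y',np.percentile(bx[:,1],[2,50,98]).round(4) if len(bx) else 0)
E
```

```text
t 0.15 pos [152.9 580.  221.7] yaw 165.23 gap 87.7 F [-0.2 -0.1  0.1] 
shift cm [-64.35 -65.15  12.27] turn [-0.002 -0.    -0.354] dist 92.4
scene0 0.03 31 [ 0.4381 -0.2323  0.0343]
scene0 0.03 42 [ 0.4382 -0.1803  0.0341]
scene0 0.033 24 [ 0.4364 -0.2319  0.0352]
scene0 0.033 27 [ 0.4366 -0.1801  0.0356]
[[ 0.4245 -0.238   0.0091]
 [ 0.47   -0.1725  0.0379]]
branch y [-0.222  -0.2051 -0.19  ]
side0 0.03 75 [ 0.4332 -0.2347  0.0337]
side0 0.03 66 [ 0.4337 -0.1817  0.0337]
side0 0.033 49 [ 0.4338 -0.2339  0.0348]
side0 0.033 45 [ 0.4341 -0.1815  0.0347]
[[ 0.4175 -0.2411  0.0091]
 [ 0.4668 -0.1749  0.0366]]
branch y [-0.2243 -0.2191 -0.1998]
```

Call:
{"api": "drive_tool", "payload": {
  "commands": [
    {"dr": [0, 0, 0], "translation": [-2.5, -2.5, 0.4], "claw": 8.7},
    {"dr": [0, 0, 0], "translation": [-2.5, -2.5, 0.4], "claw": 8.7},
    {"dr": [0, 0, 0], "translation": [-2.5, -2.5, 0.4], "claw": 8.7},
    {"dr": [0, 0, 0], "translation": [-2.5, -2.5, 0.4], "claw": 8.7},
    {"dr": [0, 0, 0], "translation": [-2.5, -2.5, 0.4], "claw": 8.7},
    {"dr": [0, 0, 0], "translation": [-2.5, -2.5, 0.4], "claw": 8.7},
    {"dr": [0, 0, 0], "translation": [-2.5, -2.5, 0.4], "claw": 8.7},
    {"dr": [0, 0, 0], "translation": [-2.5, -2.5, 0.4], "claw": 8.7},
    {"dr": [0, 0, 0], "translation": [-2.5, -2.5, 0.4], "claw": 8.7},
    {"dr": [0, 0, 0], "translation": [-2.5, -2.5, 0.4], "claw": 8.7},
    {"dr": [0, 0, 0], "translation": [-2.5, -2.5, 0.4], "claw": 8.7},
    {"dr": [0, 0, 0], "translation": [-2.5, -2.5, 0.4], "claw": 8.7},
    {"dr": [0, 0, 0], "translation": [-2.5, -2.5, 0.4], "claw": 8.7},
    {"dr": [0, 0, 0], "translation": [-2.5, -2.5, 0.4], "claw": 8.7},
    {"dr": [0, 0, 0], "translation": [-2.5, -2.5, 0.4], "claw": 8.7},
    {"dr": [0, 0, 0], "translation": [-2.5, -2.5, 0.4], "claw": 8.7},
    {"dr": [0, 0, 0], "translation": [-2.5, -2.5, 0.4], "claw": 8.7},
    {"dr": [0, 0, 0], "translation": [-2.5, -2.5, 0.4], "claw": 8.7},
    {"dr": [0, 0, 0], "translation": [-2.5, -2.5, 0.4], "claw": 8.7},
    {"dr": [0, 0, 0], "translation": [-2.5, -2.5, 0.4], "claw": 8.7}
  ]
}}

```text
clock: 1.82
tcp_pos: [0.5094, -0.0326, 0.1422]
orientation: [3.142, -0.0, 2.883]
ft_force: [1.5, 0.9, 0.6]
finger_gap: 0.993
```

```bash
python3 go.py 609 -214.3 100 185.5
```

```text
t 1.82 pos [509.4 -32.6 142.2] yaw 165.21 gap 87.2 F [1.5 0.9 0.6] 
shift cm [-14.27 -15.03   4.22] turn [ 0.    -0.    -0.354] dist 21.1
```

Call:
{"api": "drive_tool", "payload": {
  "commands": [
    {"dr": [0, 0, 0], "translation": [-2.38, -2.5, 0.7], "claw": 8.7},
    {"dr": [0, 0, 0], "translation": [-2.38, -2.5, 0.7], "claw": 8.7},
    {"dr": [0, 0, 0], "translation": [-2.38, -2.5, 0.7], "claw": 8.7},
    {"dr": [0, 0, 0], "translation": [-2.38, -2.5, 0.7], "claw": 8.7},
    {"dr": [0, 0, 0], "translation": [-2.38, -2.5, 0.7], "claw": 8.7},
    {"dr": [0, 0, 0], "translation": [-2.38, -2.5, 0.7], "claw": 8.7},
    {"dr": [0, 0, -0.118], "translation": [0, 0, 0], "claw": 8.7},
    {"dr": [0, 0, -0.118], "translation": [0, 0, 0], "claw": 8.7},
    {"dr": [0, 0, -0.118], "translation": [0, 0, 0], "claw": 8.7},
    {"dr": [0, 0, 0], "translation": [0, 0, 0], "claw": 8.7},
    {"dr": [0, 0, 0], "translation": [0, 0, 0], "claw": 8.7}
  ]
}}

```text
clock: 2.73
tcp_pos: [0.6087, -0.2122, 0.1002]
orientation: [3.141, -0.001, -3.049]
ft_force: [0.5, -0.1, 0.1]
finger_gap: 0.991
```

```bash
python3 go.py 609 -214.3 13 185.5;python3 - <<'E'
from station import viewer
import cv2,numpy as np
from h import *
i=viewer.camera_info("wrist");p,d=viewer.read_camera("wrist")
cv2.imwrite("pics/w1.png",p[:,:,::-1]);np.savez("pics/w1.npz",p=p,d=d,**i)
X=cloud(load("w1")).reshape(-1,3)
m=(X[:,2]>.012)&(X[:,2]<.042)&(X[:,0]>.55)&(X[:,0]<.67)&(X[:,1]>-.25)&(X[:,1]<-.17)
q=X[m];print(len(q),cv2.minAreaRect((q[:,:2]*1000).astype(np.float32)),np.percentile(q[:,2],98))
E
```

```text
t 2.73 pos [ 608.7 -212.2  100.2] yaw -174.69 gap 87.0 F [ 0.5 -0.1  0.1] 
shift cm [-0.02 -0.22  8.72] turn [ 0.    -0.001 -0.003] dist 8.7
3051 ((606.845458984375, -214.6345672607422), (88.83199310302734, 33.88560104370117), 5.708596706390381) 0.03436569246476473
```

View pics/w1.png

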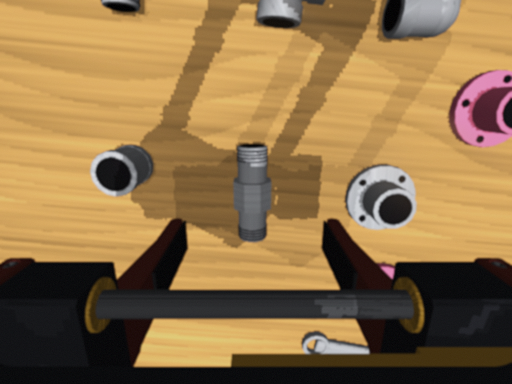

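The wrist view shows the long nipple at (252,190), midway between the fingers. Its measured size of 88.8 × 33.9 mm, top at 34 mm, matches the description. I'll grasp it.

Call:
{"api": "drive_tool", "payload": {
  "commands": [
    {"dr": [0, 0, 0], "translation": [0.15, -0.24, 0], "claw": 8.7},
    {"dr": [0, 0, 0], "translation": [0, 0, 2.18], "claw": 8.7},
    {"dr": [0, 0, 0], "translation": [0, 0, 2.18], "claw": 8.7},
    {"dr": [0, 0, 0], "translation": [0, 0, 2.18], "claw": 8.7},
    {"dr": [0, 0, 0], "translation": [0, 0, 2.18], "claw": 8.7},
    {"dr": [0, 0, 0], "translation": [0, 0, 0], "claw": 8.7},
    {"dr": [0, 0, 0], "translation": [0, 0, 0], "claw": 2.5},
    {"dr": [0, 0, 0], "translation": [0, 0, 0], "claw": 2.5},
    {"dr": [0, 0, 0], "translation": [0, 0, 0], "claw": 2.5},
    {"dr": [0, 0, 0], "translation": [0, 0, 0], "claw": 2.5},
    {"dr": [0, 0, 0], "translation": [0, 0, 0], "claw": 2.5},
    {"dr": [0, 0, 0], "translation": [0, 0, 0], "claw": 2.5},
    {"dr": [0, 0, 0], "translation": [0, 0, 0], "claw": 2.5},
    {"dr": [0, 0, 0], "translation": [0, 0, 0], "claw": 2.5}
  ],
  "squeeze": 30
}}

```text
clock: 3.95
tcp_pos: [0.6076, -0.2148, 0.0137]
orientation: [-3.141, 0.0, -3.045]
ft_force: [-0.5, 0.1, 0.3]
finger_gap: 0.423
```

```bash
python3 go.py 538 132.4 100 194; python3 - <<'E'
from h import *
X=cloud(load("w1")).reshape(-1,3)
for n,b,lo in(('flange',(.55,.66,-.14,-.045),.006),('hub',(.55,.66,-.14,-.045),.028),('coup',(.55,.65,-.37,-.29),.03),('tee',(.40,.48,-.25,-.16),.01)):
    q=X[(X[:,2]>lo)&(X[:,2]<.06)&(X[:,0]>b[0])&(X[:,0]<b[1])&(X[:,1]>b[2])&(X[:,1]<b[3])]
    if len(q):print(n,len(q),cv2.minAreaRect((q[:,:2]*1000).astype(np.float32)),np.percentile(q[:,2],98))
E
```

```text
t 3.95 pos [ 607.6 -214.8   13.7] yaw -174.49 gap 37.1 F [-0.5  0.1  0.3] 
shift cm [ 3.6  35.23 -8.64] turn [-0.     0.    -0.148] dist 36.4
flange 3595 ((601.6263427734375, -93.92290496826172), (57.32991027832031, 64.83203887939453), 58.796146392822266) 0.0369933058397117
hub 1501 ((603.87890625, -90.27830505371094), (37.68827819824219, 37.18848419189453), 85.46904754638672) 0.03725771802982144
coup 1826 ((593.9088134765625, -330.24066162109375), (38.067108154296875, 38.53544616699219), 85.49424743652344) 0.041357557854216465
tee 1202 ((458.7779846191406, -199.1077117919922), (17.120479583740234, 51.52621078491211), 9.292733192443848) 0.03499120597304259
```

Call:
{"api": "drive_tool", "payload": {
  "commands": [
    {"dr": [0, 0, 0], "translation": [0, 0, 0], "claw": 2.5},
    {"dr": [0, 0, 0], "translation": [0, 0, 0], "claw": 2.5},
    {"dr": [0, 0, 0], "translation": [0, 0, 0], "claw": 2.5},
    {"dr": [0, 0, 0], "translation": [0, 0, 0], "claw": 2.5},
    {"dr": [0, 0, 0], "translation": [0, 0, -1.5], "claw": 2.5},
    {"dr": [0, 0, 0], "translation": [0, 0, -2.4], "claw": 2.5},
    {"dr": [0, 0, 0], "translation": [0, 0, -2.4], "claw": 2.5},
    {"dr": [0, 0, 0], "translation": [0, 0, -2.4], "claw": 2.5}
  ]
}}

```text
clock: 4.62
tcp_pos: [0.6069, -0.2146, 0.1]
orientation: [3.141, -0.002, -3.045]
ft_force: [0.2, 0.7, -1.9]
finger_gap: 0.381
```

```bash
python3 go.py 538 132.4 100 194; python3 - <<'E'
from station import viewer
import cv2,numpy as np
from h import *
i=viewer.camera_info("wrist");p,d=viewer.read_camera("wrist")
cv2.imwrite("pics/w2.png",p[:,:,::-1]);np.savez("pics/w2.npz",p=p,d=d,**i)
E
```

```text
t 4.62 pos [ 606.9 -214.6  100. ] yaw -174.49 gap 33.4 F [ 0.2  0.7 -1.9] 
shift cm [ 3.52 35.2   0.05] turn [ 0.001 -0.002 -0.148] dist 35.4
```

View pics/w2.png

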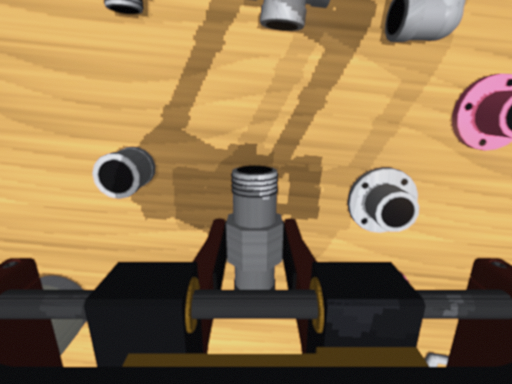

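The nipple is held by its collar at (255,240), gap 33.4 mm. I'll carry it to the trough.

Call:
{"api": "drive_tool", "payload": {
  "commands": [
    {"dr": [0, 0, 0], "translation": [0.32, 3.2, 0], "claw": 2.5},
    {"dr": [0, 0, 0], "translation": [0.32, 3.2, 0], "claw": 2.5},
    {"dr": [0, 0, 0], "translation": [0.32, 3.2, 0], "claw": 2.5},
    {"dr": [0, 0, 0], "translation": [0.32, 3.2, 0], "claw": 2.5},
    {"dr": [0, 0, 0], "translation": [0.32, 3.2, 0], "claw": 2.5},
    {"dr": [0, 0, 0], "translation": [0.32, 3.2, 0], "claw": 2.5},
    {"dr": [0, 0, 0], "translation": [0.32, 3.2, 0], "claw": 2.5},
    {"dr": [0, 0, 0], "translation": [0.32, 3.2, 0], "claw": 2.5},
    {"dr": [0, 0, 0], "translation": [0.32, 3.2, 0], "claw": 2.5},
    {"dr": [0, 0, 0], "translation": [0.32, 3.2, 0], "claw": 2.5},
    {"dr": [0, 0, 0], "translation": [0.32, 3.2, 0], "claw": 2.5},
    {"dr": [0, 0, -0.074], "translation": [0, 0, 0], "claw": 2.5},
    {"dr": [0, 0, -0.074], "translation": [0, 0, 0], "claw": 2.5},
    {"dr": [0, 0, 0], "translation": [0, 0, 0], "claw": 2.5},
    {"dr": [0, 0, 0], "translation": [0, 0, 0], "claw": 2.5}
  ]
}}

```text
clock: 5.92
tcp_pos: [0.5383, 0.1322, 0.0993]
orientation: [-3.142, -0.001, -2.899]
ft_force: [0.2, 0.2, -1.3]
finger_gap: 0.384
```

```bash
python3 go.py 538 132.4 20 194; python3 - <<'E'
from station import viewer
import cv2,numpy as np
from h import *
i=viewer.camera_info("wrist");p,d=viewer.read_camera("wrist")
cv2.imwrite("pics/w3.png",p[:,:,::-1]);np.savez("pics/w3.npz",p=p,d=d,**i)
D=load("w3");X=cloud(D)
print('z bench',np.nanmedian(X[:100,:,2]))
for a in((538,132.4),(648.6,160),(510.4,243),(621,270.6)): print(proj(D,[a[0]/1000,a[1]/1000,.006]))
v=p.copy()
c,s=np.cos(np.radians(14)),np.sin(np.radians(14))
for (a,b,L,W) in((-57,-57,110,56),(57,-57,96,70),(-57,57,90,90),(57,57,61,61)):
    pts=[]
    for i,j in((-1,-1),(1,-1),(1,1),(-1,1)):
        x,y=a+i*L/2,b+j*W/2; pts.append(proj(D,[.5795+(c*x-s*y)/1000,.2015+(s*x+c*y)/1000,.014]))
    cv2.polylines(v,[np.int32(np.round(pts))],True,(255,0,0),1)
cv2.imwrite("pics/w3o.png",v[:,:,::-1])
E
```

```text
t 5.92 pos [538.3 132.2  99.3] yaw -166.12 gap 33.7 F [ 0.2  0.2 -1.3] 
shift cm [0.01 0.03 7.93] turn [-0.    -0.001 -0.002] dist 7.9
z bench -0.0004023274020320295
(np.float64(255.03639477086963), np.float64(190.85010075223255))
(np.float64(255.05568836496812), np.float64(291.11515830398105))
(np.float64(373.3993755899674), np.float64(190.75056657958496))
(np.float64(360.2868872584569), np.float64(291.05953074022466))
```

View pics/w3o.png

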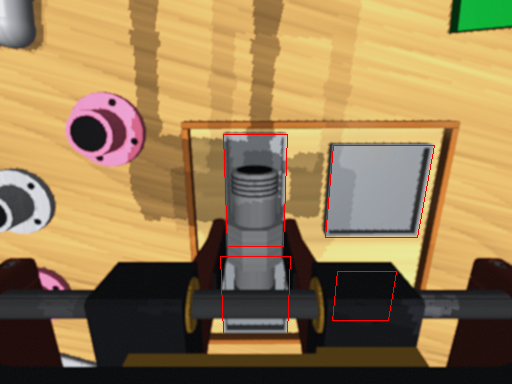

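The overlay matches the trough and square outlines to 1–3 px. Lower and release.

Call:
{"api": "drive_tool", "payload": {
  "commands": [
    {"dr": [0, 0, 0], "translation": [0, 0, 2.2], "claw": 2.5},
    {"dr": [0, 0, 0], "translation": [0, 0, 2.2], "claw": 2.5},
    {"dr": [0, 0, 0], "translation": [0, 0, 1.8], "claw": 2.5},
    {"dr": [0, 0, 0], "translation": [0, 0, 1.0], "claw": 2.5},
    {"dr": [0, 0, 0], "translation": [0, 0, 0.5], "claw": 2.5},
    {"dr": [0, 0, 0], "translation": [0, 0, 0.2], "claw": 2.5},
    {"dr": [0, 0, 0], "translation": [0, 0, 0], "claw": 2.5},
    {"dr": [0, 0, 0], "translation": [0, 0, 0], "claw": 6},
    {"dr": [0, 0, 0], "translation": [0, 0, 0], "claw": 6},
    {"dr": [0, 0, 0], "translation": [0, 0, 0], "claw": 6},
    {"dr": [0, 0, 0], "translation": [0, 0, 0], "claw": 6},
    {"dr": [0, 0, 0], "translation": [0, 0, 0], "claw": 6},
    {"dr": [0, 0, 0], "translation": [0, 0, -1.5], "claw": 6},
    {"dr": [0, 0, 0], "translation": [0, 0, -2.5], "claw": 6},
    {"dr": [0, 0, 0], "translation": [0, 0, -2.5], "claw": 8.7},
    {"dr": [0, 0, 0], "translation": [0, 0, -2.5], "claw": 8.7}
  ]
}}

```text
clock: 7.3
tcp_pos: [0.5384, 0.1322, 0.1124]
orientation: [3.142, -0.0, -2.897]
ft_force: [0.6, -0.5, 0.6]
finger_gap: 0.8
```

```bash
python3 go.py 436 -206.5 100 180; python3 - <<'E'
from station import viewer
import cv2,numpy as np
from h import *
i=viewer.camera_info("wrist");p,d=viewer.read_camera("wrist")
cv2.imwrite("pics/w4.png",p[:,:,::-1]);np.savez("pics/w4.npz",p=p,d=d,**i)
X=cloud(load("w4")).reshape(-1,3)
q=X[(X[:,2]>.02)&(X[:,2]<.06)&(X[:,0]>.48)&(X[:,0]<.60)&(X[:,1]>.1)&(X[:,1]<.18)]
print(cv2.minAreaRect((q[:,:2]*1000).astype(np.float32)),np.percentile(q[:,2],98))
E
```

```text
t 7.3 pos [538.4 132.2 112.4] yaw -166.01 gap 70.3 F [ 0.6 -0.5  0.6] 
shift cm [ 18.13 -30.39   1.25] turn [-0.    -0.     0.244] dist 35.4
((538.6814575195312, 131.61660766601562), (88.9003677368164, 33.736854553222656), 14.054951667785645) 0.040259327184090116
```

View pics/w4.png

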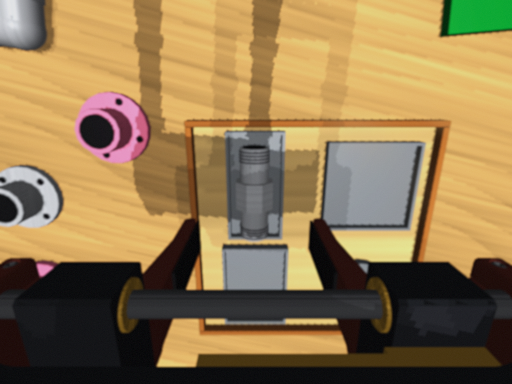

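The nipple lies in the trough at (255,190): measured (538.7,131.6), top 40.3 mm, as expected. Next is the tee.

Call:
{"api": "drive_tool", "payload": {
  "commands": [
    {"dr": [0, 0, 0], "translation": [1.65, -2.76, 0.1], "claw": 8.7},
    {"dr": [0, 0, 0], "translation": [1.65, -2.76, 0.1], "claw": 8.7},
    {"dr": [0, 0, 0], "translation": [1.65, -2.76, 0.1], "claw": 8.7},
    {"dr": [0, 0, 0], "translation": [1.65, -2.76, 0.1], "claw": 8.7},
    {"dr": [0, 0, 0], "translation": [1.65, -2.76, 0.1], "claw": 8.7},
    {"dr": [0, 0, 0], "translation": [1.65, -2.76, 0.1], "claw": 8.7},
    {"dr": [0, 0, 0], "translation": [1.65, -2.76, 0.1], "claw": 8.7},
    {"dr": [0, 0, 0], "translation": [1.65, -2.76, 0.1], "claw": 8.7},
    {"dr": [0, 0, 0], "translation": [1.65, -2.76, 0.1], "claw": 8.7},
    {"dr": [0, 0, 0], "translation": [1.65, -2.76, 0.1], "claw": 8.7},
    {"dr": [0, 0, 0], "translation": [1.65, -2.76, 0.1], "claw": 8.7},
    {"dr": [0, 0, 0.122], "translation": [0, 0, 0], "claw": 8.7},
    {"dr": [0, 0, 0.122], "translation": [0, 0, 0], "claw": 8.7},
    {"dr": [0, 0, 0], "translation": [0, 0, 0], "claw": 8.7},
    {"dr": [0, 0, 0], "translation": [0, 0, 0], "claw": 8.7}
  ]
}}

```text
clock: 8.6
tcp_pos: [0.436, -0.2063, 0.1004]
orientation: [-3.142, 0.0, -3.138]
ft_force: [-0.9, 0.6, -0.4]
finger_gap: 0.991
```

```bash
python3 go.py 436 -206.5 13 180; python3 - <<'E'
from station import viewer
import cv2,numpy as np
from h import *
i=viewer.camera_info("wrist");p,d=viewer.read_camera("wrist")
cv2.imwrite("pics/w5.png",p[:,:,::-1]);np.savez("pics/w5.npz",p=p,d=d,**i)
X=cloud(load("w5")).reshape(-1,3)
q=X[(X[:,2]>.008)&(X[:,2]<.06)&(X[:,0]>.40)&(X[:,0]<.48)&(X[:,1]>-.25)&(X[:,1]<-.16)]
print(len(q),cv2.minAreaRect((q[:,:2]*1000).astype(np.float32)),np.percentile(q[:,2],98),q.min(0),q.max(0))
E
```

```text
t 8.6 pos [ 436.  -206.3  100.4] yaw -179.79 gap 87.0 F [-0.9  0.6 -0.4] 
shift cm [-0.   -0.02  8.74] turn [-0.     0.     0.004] dist 8.7
3465 ((440.90277099609375, -206.97921752929688), (66.07474517822266, 50.92877197265625), 89.61602783203125) 0.03470552332599063 [ 0.41524975 -0.2399134   0.01012868] [ 0.4662671  -0.17390269  0.03653362]
```

View pics/w5.png

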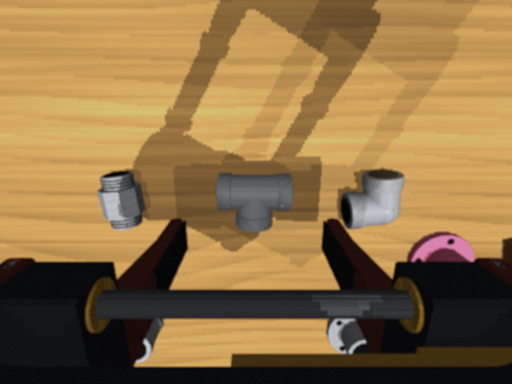

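The tee at (254,195) is centred between the fingers, with bounding box 66.1 × 50.9 mm. The short nipple at (121,198) and the elbow at (372,198) are clear. Grasp across the run ends.

Call:
{"api": "drive_tool", "payload": {
  "commands": [
    {"dr": [0, 0, 0], "translation": [0.2, -0.05, 0], "claw": 8.7},
    {"dr": [0, 0, 0], "translation": [0, 0, 2.2], "claw": 8.7},
    {"dr": [0, 0, 0], "translation": [0, 0, 2.2], "claw": 8.7},
    {"dr": [0, 0, 0], "translation": [0, 0, 2.2], "claw": 8.7},
    {"dr": [0, 0, 0], "translation": [0, 0, 2.1], "claw": 8.7},
    {"dr": [0, 0, 0], "translation": [0, 0, 0], "claw": 8.7},
    {"dr": [0, 0, 0], "translation": [0, 0, 0], "claw": 5.5},
    {"dr": [0, 0, 0], "translation": [0, 0, 0], "claw": 5.5},
    {"dr": [0, 0, 0], "translation": [0, 0, 0], "claw": 5.5},
    {"dr": [0, 0, 0], "translation": [0, 0, 0], "claw": 5.5},
    {"dr": [0, 0, 0], "translation": [0, 0, 0], "claw": 5.5},
    {"dr": [0, 0, 0], "translation": [0, 0, 0], "claw": 5.5},
    {"dr": [0, 0, 0], "translation": [0, 0, 0], "claw": 5.5},
    {"dr": [0, 0, 0], "translation": [0, 0, 0], "claw": 5.5}
  ],
  "squeeze": 35
}}

```text
clock: 9.82
tcp_pos: [0.435, -0.2071, 0.0153]
orientation: [-3.14, 0.003, -3.141]
ft_force: [-0.5, 0.7, 6.1]
finger_gap: 0.748
```

Call:
{"api": "drive_tool", "payload": {
  "commands": [
    {"dr": [0, 0, 0], "translation": [0, 0, 0], "claw": 5.5},
    {"dr": [0, 0, 0], "translation": [0, 0, -1.5], "claw": 5.5},
    {"dr": [0, 0, 0], "translation": [0, 0, -2], "claw": 5.5},
    {"dr": [0, 0, 0], "translation": [0, 0, -2.5], "claw": 5.5},
    {"dr": [0, 0, 0], "translation": [0, 0, -2.5], "claw": 5.5}
  ]
}}

```text
clock: 10.23
tcp_pos: [0.4331, -0.2064, 0.0982]
orientation: [3.14, -0.002, -3.141]
ft_force: [0.3, 0.5, -2.7]
finger_gap: 0.749
```

```bash
python3 go.py 646.8 167 100 104; python3 - <<'E'
from station import viewer
import cv2,numpy as np
for n in("wrist","side"):
    i=viewer.camera_info(n);p,d=viewer.read_camera(n)
    cv2.imwrite(f"pics/{n}6.png",p[:,:,::-1])
cv2.imwrite("pics/side6c.png",cv2.resize(p[100:320,150:350][:,:,::-1],None,fx=2.7,fy=2.7))
E
```

```text
t 10.23 pos [ 433.1 -206.4   98.2] yaw -179.99 gap 65.7 F [ 0.3  0.5 -2.7] 
shift cm [-21.38  37.33  -0.18] turn [-1.000e-03 -3.000e-03  1.327e+00] dist 43.0
```

View pics/wrist6.png

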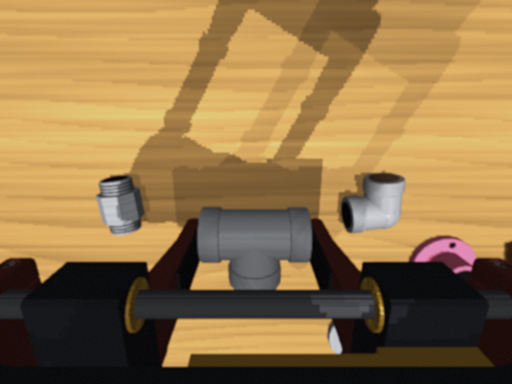

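View pics/side6c.png

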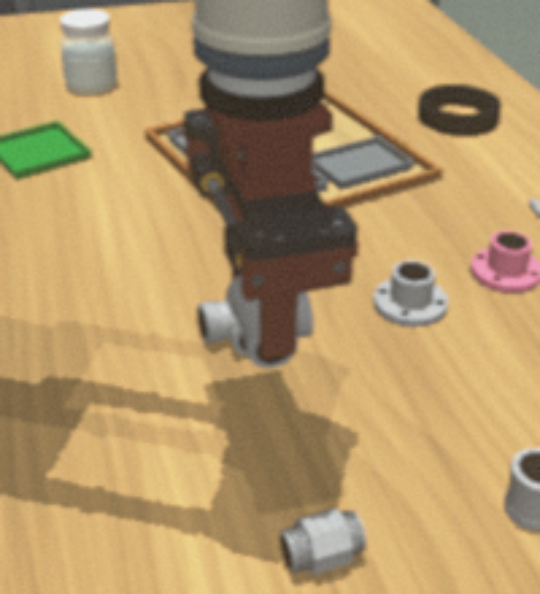

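The tee is held across its run at (254,235), gap 65.7 mm. The cylinder to its left in the side crop, at (215,320), is the elbow behind it. I'll carry it to the oblong.

Call:
{"api": "drive_tool", "payload": {
  "commands": [
    {"dr": [0, 0, 0], "translation": [-1.78, 3.11, 0], "claw": 5.5},
    {"dr": [0, 0, 0], "translation": [-1.78, 3.11, 0], "claw": 5.5},
    {"dr": [0, 0, 0], "translation": [-1.78, 3.11, 0], "claw": 5.5},
    {"dr": [0, 0, 0], "translation": [-1.78, 3.11, 0], "claw": 5.5},
    {"dr": [0, 0, 0], "translation": [-1.78, 3.11, 0], "claw": 5.5},
    {"dr": [0, 0, 0], "translation": [-1.78, 3.11, 0], "claw": 5.5},
    {"dr": [0, 0, 0], "translation": [-1.78, 3.11, 0], "claw": 5.5},
    {"dr": [0, 0, 0], "translation": [-1.78, 3.11, 0], "claw": 5.5},
    {"dr": [0, 0, 0], "translation": [-1.78, 3.11, 0], "claw": 5.5},
    {"dr": [0, 0, 0], "translation": [-1.78, 3.11, 0], "claw": 5.5},
    {"dr": [0, 0, 0], "translation": [-1.78, 3.11, 0], "claw": 5.5},
    {"dr": [0, 0, 0], "translation": [-1.78, 3.11, 0], "claw": 5.5},
    {"dr": [0, 0, 0.121], "translation": [0, 0, 0], "claw": 5.5},
    {"dr": [0, 0, 0.121], "translation": [0, 0, 0], "claw": 5.5},
    {"dr": [0, 0, 0.121], "translation": [0, 0, 0], "claw": 5.5},
    {"dr": [0, 0, 0.121], "translation": [0, 0, 0], "claw": 5.5},
    {"dr": [0, 0, 0.121], "translation": [0, 0, 0], "claw": 5.5},
    {"dr": [0, 0, 0.121], "translation": [0, 0, 0], "claw": 5.5},
    {"dr": [0, 0, 0.121], "translation": [0, 0, 0], "claw": 5.5},
    {"dr": [0, 0, 0.121], "translation": [0, 0, 0], "claw": 5.5}
  ]
}}

```text
clock: 12.0
tcp_pos: [0.6466, 0.1663, 0.0951]
orientation: [-3.138, -0.001, 2.168]
ft_force: [-0.4, -0.1, -3.1]
finger_gap: 0.748
```

Call:
{"api": "drive_tool", "payload": {
  "commands": [
    {"dr": [0, 0, 0.12], "translation": [0, 0, 0], "claw": 5.5},
    {"dr": [0, 0, 0.12], "translation": [0, 0, 0], "claw": 5.5},
    {"dr": [0, 0, 0.12], "translation": [0, 0, 0], "claw": 5.5},
    {"dr": [0, 0, 0], "translation": [0, 0, 0], "claw": 5.5},
    {"dr": [0, 0, 0], "translation": [0, 0, 0], "claw": 5.5}
  ]
}}

```text
clock: 12.42
tcp_pos: [0.6468, 0.1663, 0.096]
orientation: [-3.139, -0.0, 1.817]
ft_force: [-0.1, -0.5, -3.0]
finger_gap: 0.747
```

```bash
python3 go.py 646.8 167 20 104; python3 - <<'E'
from station import viewer,read_state
import cv2,numpy as np
from h import *
from scipy.spatial.transform import Rotation as Ro
s=read_state();R=Ro.from_euler('xyz',s['orientation']).as_matrix()
i=viewer.camera_info("wrist");p,d=viewer.read_camera("wrist")
cv2.imwrite("pics/w7.png",p[:,:,::-1]);np.savez("pics/w7.npz",p=p,d=d,**i)
X=cloud(load("w7")).reshape(-1,3)
T=(X-s['tcp_pos'])@R*1000  # tool frame mm
q=T[(abs(T[:,0])<45)&(abs(T[:,1])<31)&(T[:,2]<-4)&(T[:,2]>-35)]
print(len(q),np.percentile(q,[1,99],axis=0).round(1))
for x0 in range(-40,30,5):
    r=q[(q[:,0]>x0)&(q[:,0]<x0+5)]
    if len(r)>8: print(x0,len(r),np.percentile(r[:,2],3).round(1))
E
```

```text
t 12.42 pos [646.8 166.3  96. ] yaw 104.13 gap 65.6 F [-0.1 -0.5 -3. ] 
shift cm [0.06 0.04 7.6 ] turn [-0.003 -0.     0.002] dist 7.6
6660 [[-28.6 -30.3 -19.4]
 [ 17.5  30.2  -4.7]]
-35 24 -13.2
-30 275 -19.0
-25 426 -19.3
-20 361 -18.2
-15 403 -18.3
-10 587 -18.2
-5 714 -19.3
0 893 -19.6
5 1017 -18.6
10 1249 -16.2
15 711 -11.6
```

View pics/w7.png

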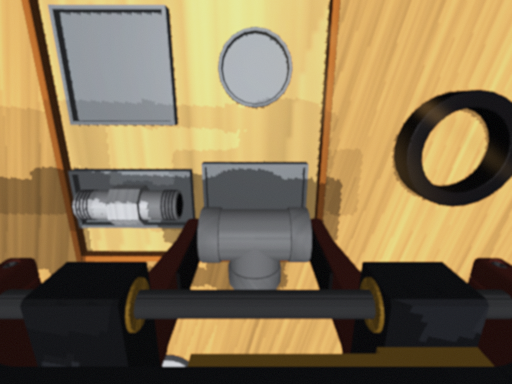

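The tee is level: its top is 19.3–19.6 mm above the TCP on both run and branch, so its underside is 15.5 mm below. The oblong is at (255,190). Lower the TCP to about 22 mm and release.

Call:
{"api": "drive_tool", "payload": {
  "commands": [
    {"dr": [0, 0, 0], "translation": [0.06, 0.04, 2.2], "claw": 5.5},
    {"dr": [0, 0, 0], "translation": [0, 0, 2.2], "claw": 5.5},
    {"dr": [0, 0, 0], "translation": [0, 0, 1.6], "claw": 5.5},
    {"dr": [0, 0, 0], "translation": [0, 0, 0.8], "claw": 5.5},
    {"dr": [0, 0, 0], "translation": [0, 0, 0.4], "claw": 5.5},
    {"dr": [0, 0, 0], "translation": [0, 0, 0.15], "claw": 5.5},
    {"dr": [0, 0, 0], "translation": [0, 0, 0], "claw": 5.5},
    {"dr": [0, 0, 0], "translation": [0, 0, 0], "claw": 5.5}
  ]
}}

```text
clock: 13.13
tcp_pos: [0.6486, 0.1673, 0.0265]
orientation: [3.139, 0.0, 1.814]
ft_force: [0.3, -0.1, -4.0]
finger_gap: 0.749
```

Call:
{"api": "drive_tool", "payload": {
  "commands": [
    {"dr": [0, 0, 0], "translation": [0, 0, 0], "claw": 5.5},
    {"dr": [0, 0, 0], "translation": [0, 0, 0], "claw": 5.5}
  ]
}}

```text
clock: 13.3
tcp_pos: [0.6484, 0.1673, 0.0262]
orientation: [3.14, 0.0, 1.814]
ft_force: [-1.2, -0.1, -3.1]
finger_gap: 0.745
```

```bash
python3 go.py 646.8 167 22 104
```

```text
t 13.3 pos [648.4 167.3  26.2] yaw 103.94 gap 65.4 F [-1.2 -0.1 -3.1] 
shift cm [ 0.01 -0.16  0.42] turn [ 0.002  0.    -0.001] dist 0.5
```

Call:
{"api": "drive_tool", "payload": {
  "commands": [
    {"dr": [0, 0, 0], "translation": [0, -0.15, 0.2], "claw": 5.5},
    {"dr": [0, 0, 0], "translation": [0, 0, 0.2], "claw": 5.5},
    {"dr": [0, 0, 0], "translation": [0, 0, 0], "claw": 5.5},
    {"dr": [0, 0, 0], "translation": [0, 0, 0], "claw": 5.5}
  ]
}}

```text
clock: 13.63
tcp_pos: [0.6465, 0.1669, 0.0215]
orientation: [3.141, 0.0, 1.814]
ft_force: [-1.5, -0.1, 0.6]
finger_gap: 0.746
```

```bash
python3 go.py 646.8 167 22 104
```

```text
t 13.63 pos [646.5 166.9  21.5] yaw 103.92 gap 65.5 F [-1.5 -0.1  0.6] 
shift cm [ 0.01  0.04 -0.05] turn [ 0.001  0.    -0.001] dist 0.1
```

Weight is off the wrist, so the tee is on the floor. Release it and move up.

Call:
{"api": "drive_tool", "payload": {
  "commands": [
    {"dr": [0, 0, 0], "translation": [0, 0, 0], "claw": 7.6},
    {"dr": [0, 0, 0], "translation": [0, 0, 0], "claw": 7.6},
    {"dr": [0, 0, 0], "translation": [0, 0, 0], "claw": 7.6},
    {"dr": [0, 0, 0], "translation": [0, 0, 0], "claw": 7.6},
    {"dr": [0, 0, 0], "translation": [0, 0, 0], "claw": 7.6},
    {"dr": [0, 0, 0], "translation": [0, 0, -1.5], "claw": 7.6},
    {"dr": [0, 0, 0], "translation": [0, 0, -2.5], "claw": 7.6},
    {"dr": [0, 0, 0], "translation": [0, 0, -2.5], "claw": 8.7},
    {"dr": [0, 0, 0], "translation": [0, 0, -2.5], "claw": 8.7},
    {"dr": [0, 0, 0], "translation": [0, 0, 0], "claw": 8.7}
  ]
}}

```text
clock: 14.47
tcp_pos: [0.6488, 0.1674, 0.1181]
orientation: [3.132, 0.0, 1.814]
ft_force: [0.9, 0.1, 1.5]
finger_gap: 0.988
```

```bash
python3 go.py 594 -330.2 100 104; python3 - <<'E'
from station import viewer
import cv2,numpy as np
from h import *
i=viewer.camera_info("wrist");p,d=viewer.read_camera("wrist")
cv2.imwrite("pics/w8.png",p[:,:,::-1]);np.savez("pics/w8.npz",p=p,d=d,**i)
X=cloud(load("w8")).reshape(-1,3)
q=X[(X[:,2]>.02)&(X[:,2]<.06)&(X[:,0]>.60)&(X[:,0]<.70)&(X[:,1]>.11)&(X[:,1]<.21)]
print(cv2.minAreaRect((q[:,:2]*1000).astype(np.float32)),np.percentile(q[:,2],98))
E
```

```text
t 14.47 pos [648.8 167.4 118.1] yaw 103.93 gap 86.7 F [0.9 0.1 1.5] 
shift cm [-46.98 -17.31   1.66] turn [ 0.01   0.    -0.001] dist 50.1
((648.3045654296875, 160.3538055419922), (66.57630920410156, 50.40032958984375), 14.033133506774902) 0.04069883546933089
```

View pics/w8.png

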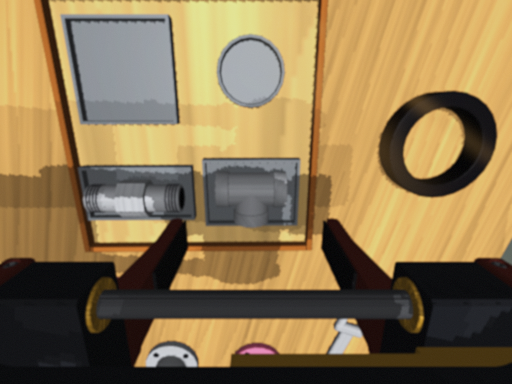

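The tee sits in the oblong at (252,190): measured (648.3,160.4), top 40.7 mm. Next is the coupling.

Call:
{"api": "drive_tool", "payload": {
  "commands": [
    {"dr": [0.01, 0, 0], "translation": [-3.35, -1.24, 0.12], "claw": 8.7},
    {"dr": [0, 0, 0], "translation": [-3.35, -1.24, 0.12], "claw": 8.7},
    {"dr": [0, 0, 0], "translation": [-3.35, -1.24, 0.12], "claw": 8.7},
    {"dr": [0, 0, 0], "translation": [-3.35, -1.24, 0.12], "claw": 8.7},
    {"dr": [0, 0, 0], "translation": [-3.35, -1.24, 0.12], "claw": 8.7},
    {"dr": [0, 0, 0], "translation": [-3.35, -1.24, 0.12], "claw": 8.7},
    {"dr": [0, 0, 0], "translation": [-3.35, -1.24, 0.12], "claw": 8.7},
    {"dr": [0, 0, 0], "translation": [-3.35, -1.24, 0.12], "claw": 8.7},
    {"dr": [0, 0, 0], "translation": [-3.35, -1.24, 0.12], "claw": 8.7},
    {"dr": [0, 0, 0], "translation": [-3.35, -1.24, 0.12], "claw": 8.7},
    {"dr": [0, 0, 0], "translation": [-3.35, -1.24, 0.12], "claw": 8.7},
    {"dr": [0, 0, 0], "translation": [-3.35, -1.24, 0.12], "claw": 8.7},
    {"dr": [0, 0, 0], "translation": [-3.35, -1.24, 0.12], "claw": 8.7},
    {"dr": [0, 0, 0], "translation": [-3.35, -1.24, 0.12], "claw": 8.7},
    {"dr": [0, 0, 0], "translation": [0, 0, 0], "claw": 8.7},
    {"dr": [0, 0, 0], "translation": [0, 0, 0], "claw": 8.7}
  ]
}}

```text
clock: 15.85
tcp_pos: [0.5892, -0.3318, 0.0934]
orientation: [-3.13, -0.002, 1.81]
ft_force: [0.1, 0.4, 0.1]
finger_gap: 0.99
```

```bash
python3 go.py 594 -330.2 14 104; python3 - <<'E'
from station import viewer
import cv2,numpy as np
from h import *
i=viewer.camera_info("wrist");p,d=viewer.read_camera("wrist")
cv2.imwrite("pics/w9.png",p[:,:,::-1]);np.savez("pics/w9.npz",p=p,d=d,**i)
X=cloud(load("w9")).reshape(-1,3)
q=X[(X[:,2]>.034)&(X[:,2]<.06)&(X[:,0]>.55)&(X[:,0]<.65)&(X[:,1]>-.38)&(X[:,1]<-.28)]
print(len(q),cv2.minAreaRect((q[:,:2]*1000).astype(np.float32)),np.percentile(q[:,2],98))
E
```

```text
t 15.85 pos [ 589.2 -331.8   93.4] yaw 103.73 gap 86.9 F [0.1 0.4 0.1] 
shift cm [0.02 0.6  7.94] turn [-0.012 -0.002 -0.005] dist 8.0
1630 ((594.7152709960938, -330.10205078125), (37.498382568359375, 38.125911712646484), 15.44967269897461) 0.04128975064177937
```

View pics/w9.png

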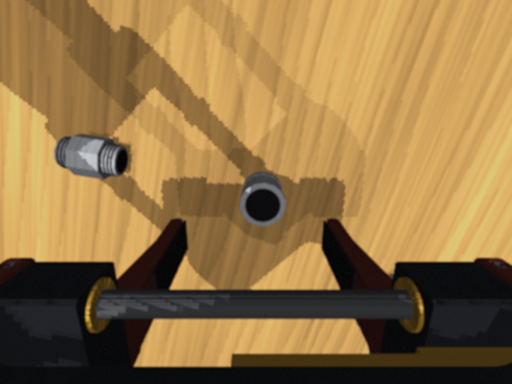

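The coupling at (262,200) is 6 mm off to the right of the finger centre line; the mouth at the top confirms it stands upright. I'll correct for that and grasp.

Call:
{"api": "drive_tool", "payload": {
  "commands": [
    {"dr": [-0.012, 0, 0], "translation": [0, 0.65, 0], "claw": 8.7},
    {"dr": [0, 0, 0], "translation": [0, 0, 2], "claw": 8.7},
    {"dr": [0, 0, 0], "translation": [0, 0, 2], "claw": 8.7},
    {"dr": [0, 0, 0], "translation": [0, 0, 2], "claw": 8.7},
    {"dr": [0, 0, 0], "translation": [0, 0, 1.9], "claw": 8.7},
    {"dr": [0, 0, 0], "translation": [0, 0, 0], "claw": 8.7},
    {"dr": [0, 0, 0], "translation": [0, 0, 0], "claw": 8.7}
  ]
}}

```text
clock: 16.48
tcp_pos: [0.5968, -0.3265, 0.0154]
orientation: [3.141, -0.002, 1.816]
ft_force: [0.0, 0.6, 0.5]
finger_gap: 0.99
```

```bash
python3 go.py 594.5 -330.2 14 104
```

```text
t 16.48 pos [ 596.8 -326.5   15.4] yaw 104.03 gap 87.0 F [0.  0.6 0.5] 
shift cm [-0.3  -0.32  0.14] turn [ 0.    -0.002  0.001] dist 0.5
```

Call:
{"api": "drive_tool", "payload": {
  "commands": [
    {"dr": [0, 0, 0], "translation": [-0.3, -0.3, 0.1], "claw": 8.7},
    {"dr": [0, 0, 0], "translation": [0, 0, 0], "claw": 8.7},
    {"dr": [0, 0, 0], "translation": [0, 0, 0], "claw": 3},
    {"dr": [0, 0, 0], "translation": [0, 0, 0], "claw": 3},
    {"dr": [0, 0, 0], "translation": [0, 0, 0], "claw": 3},
    {"dr": [0, 0, 0], "translation": [0, 0, 0], "claw": 3},
    {"dr": [0, 0, 0], "translation": [0, 0, 0], "claw": 3},
    {"dr": [0, 0, 0], "translation": [0, 0, 0], "claw": 3},
    {"dr": [0, 0, 0], "translation": [0, 0, 0], "claw": 3},
    {"dr": [0, 0, 0], "translation": [0, 0, 0], "claw": 3},
    {"dr": [0, 0, 0], "translation": [0, 0, 0], "claw": 3},
    {"dr": [0, 0, 0], "translation": [0, 0, 0], "claw": 3},
    {"dr": [0, 0, 0], "translation": [0, 0, 0], "claw": 3}
  ],
  "squeeze": 25
}}

```text
clock: 17.57
tcp_pos: [0.5948, -0.3322, 0.0156]
orientation: [3.139, -0.0, 1.814]
ft_force: [-0.4, 0.6, 0.1]
finger_gap: 0.436
```

```bash
python3 go.py 621 270.6 110 104
```

```text
t 17.57 pos [ 594.8 -332.2   15.6] yaw 103.93 gap 38.3 F [-0.4  0.6  0.1] 
shift cm [57.88 17.07 -9.4 ] turn [ 0.002 -0.    -0.001] dist 61.1
```

Call:
{"api": "drive_tool", "payload": {
  "commands": [
    {"dr": [0, 0, 0], "translation": [0, 0, -1.6], "claw": 3},
    {"dr": [0, 0, 0], "translation": [0, 0, -2.4], "claw": 3},
    {"dr": [0, 0, 0], "translation": [0, 0, -2.7], "claw": 3},
    {"dr": [0, 0, 0], "translation": [0, 0, -2.7], "claw": 3},
    {"dr": [0, 0, 0], "translation": [3.4, 1, 0], "claw": 3},
    {"dr": [0, 0, 0], "translation": [3.4, 1, 0], "claw": 3},
    {"dr": [0, 0, 0], "translation": [3.4, 1, 0], "claw": 3},
    {"dr": [0, 0, 0], "translation": [3.4, 1, 0], "claw": 3},
    {"dr": [0, 0, 0], "translation": [3.4, 1, 0], "claw": 3},
    {"dr": [0, 0, 0], "translation": [3.4, 1, 0], "claw": 3},
    {"dr": [0, 0, 0], "translation": [3.4, 1, 0], "claw": 3},
    {"dr": [0, 0, 0], "translation": [3.4, 1, 0], "claw": 3},
    {"dr": [0, 0, 0], "translation": [3.4, 1, 0], "claw": 3},
    {"dr": [0, 0, 0], "translation": [3.4, 1, 0], "claw": 3},
    {"dr": [0, 0, 0], "translation": [3.4, 1, 0], "claw": 3},
    {"dr": [0, 0, 0], "translation": [3.4, 1, 0], "claw": 3},
    {"dr": [0, 0, 0], "translation": [3.4, 1, 0], "claw": 3},
    {"dr": [0, 0, 0], "translation": [3.4, 1, 0], "claw": 3},
    {"dr": [0, 0, 0], "translation": [3.4, 1, 0], "claw": 3},
    {"dr": [0, 0, 0], "translation": [3.4, 1, 0], "claw": 3}
  ]
}}

```text
clock: 19.23
tcp_pos: [0.6185, 0.2359, 0.1095]
orientation: [3.14, 0.0, 1.814]
ft_force: [0.4, -0.6, -1.4]
finger_gap: 0.436
```

```bash
python3 go.py 621 270.6 110 104
```

```text
t 19.23 pos [618.5 235.9 109.5] yaw 103.92 gap 38.2 F [ 0.4 -0.6 -1.4] 
shift cm [ 3.31  1.08 -0.05] turn [ 0.001  0.    -0.001] dist 3.5
```

Call:
{"api": "drive_tool", "payload": {
  "commands": [
    {"dr": [0, 0, 0], "translation": [1.65, 0.55, 0], "claw": 3},
    {"dr": [0, 0, 0], "translation": [1.6, 0.5, 0], "claw": 3},
    {"dr": [0, 0, 0], "translation": [0, 0, 0], "claw": 3},
    {"dr": [0, 0, 0], "translation": [0, 0, 0], "claw": 3}
  ]
}}

```text
clock: 19.57
tcp_pos: [0.6213, 0.268, 0.1095]
orientation: [3.141, 0.001, 1.814]
ft_force: [-1.1, 0.3, -2.6]
finger_gap: 0.436
```

```bash
python3 go.py 621 270.6 22 104; python3 - <<'E'
from station import viewer,read_state
import cv2,numpy as np
from h import *
from scipy.spatial.transform import Rotation as Ro
s=read_state();R=Ro.from_euler('xyz',s['orientation']).as_matrix()
i=viewer.camera_info("wrist");p,d=viewer.read_camera("wrist")
cv2.imwrite("pics/w10.png",p[:,:,::-1]);np.savez("pics/w10.npz",p=p,d=d,**i)
X=cloud(load("w10")).reshape(-1,3)
T=(X-s['tcp_pos'])@R*1000
q=T[(abs(T[:,0])<35)&(abs(T[:,1])<18)&(T[:,2]<5)&(T[:,2]>-45)]
print(len(q),np.percentile(q,[1,99],axis=0).round(1))
t=q[q[:,2]<-21];print('rim',len(t),t.mean(0).round(1),t.min(0).round(1),t.max(0).round(1))
A=np.c_[t[:,:2],np.ones(len(t))];print('plane',np.linalg.lstsq(A,t[:,2],rcond=None)[0].round(4))
E
```

```text
t 19.57 pos [621.3 268.  109.5] yaw 103.95 gap 38.3 F [-1.1  0.3 -2.6] 
shift cm [0.26 0.02 8.75] turn [ 0.001  0.001 -0.001] dist 8.8
4096 [[-15.5 -17.4 -25.8]
 [ 20.6  17.1   3.5]]
rim 3324 [  3.1  -0.2 -24.3] [-18.  -18.  -26.7] [ 21.2  17.9 -21. ]
plane [ 1.32000e-02 -3.00000e-04 -2.43203e+01]
```

View pics/w10.png

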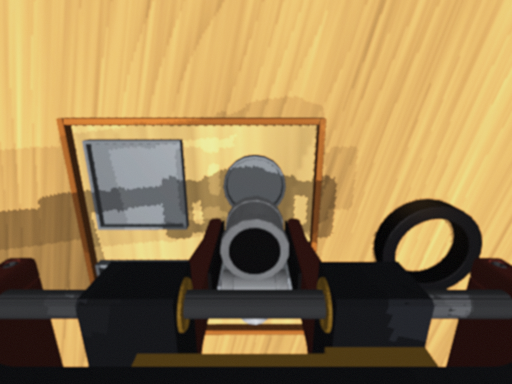

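The coupling is upright (tilt 0.013) and its centre is within 2 mm of the cup's. Lower it.

Call:
{"api": "drive_tool", "payload": {
  "commands": [
    {"dr": [0, 0, 0], "translation": [0.1, 0, 2.2], "claw": 3},
    {"dr": [0, 0, 0], "translation": [0, 0, 2.2], "claw": 3},
    {"dr": [0, 0, 0], "translation": [0, 0, 2], "claw": 3},
    {"dr": [0, 0, 0], "translation": [0, 0, 1.2], "claw": 3},
    {"dr": [0, 0, 0], "translation": [0, 0, 0.7], "claw": 3},
    {"dr": [0, 0, 0], "translation": [0, 0, 0.3], "claw": 3},
    {"dr": [0, 0, 0], "translation": [0, 0, 0], "claw": 3},
    {"dr": [0, 0, 0], "translation": [0, 0, 0], "claw": 3}
  ]
}}

```text
clock: 20.28
tcp_pos: [0.6221, 0.2692, 0.0255]
orientation: [3.138, -0.0, 1.813]
ft_force: [0.5, -0.0, -1.4]
finger_gap: 0.437
```

```bash
python3 go.py 621 268.8 22 104
```

```text
t 20.28 pos [622.1 269.2  25.5] yaw 103.9 gap 38.4 F [ 0.5 -0.  -1.4] 
shift cm [-0.02 -0.11  0.35] turn [ 0.004 -0.    -0.002] dist 0.4
```

Call:
{"api": "drive_tool", "payload": {
  "commands": [
    {"dr": [0, 0, 0], "translation": [0, -0.1, 0.2], "claw": 3},
    {"dr": [0, 0, 0], "translation": [0, 0, 0.15], "claw": 3},
    {"dr": [0, 0, 0], "translation": [0, 0, 0], "claw": 3},
    {"dr": [0, 0, 0], "translation": [0, 0, 0], "claw": 3}
  ]
}}

```text
clock: 20.62
tcp_pos: [0.6209, 0.2694, 0.0216]
orientation: [3.138, -0.0, 1.814]
ft_force: [1.1, -0.2, 1.6]
finger_gap: 0.436
```

```bash
python3 go.py 621 268.8 22 104
```

```text
t 20.62 pos [620.9 269.4  21.6] yaw 103.93 gap 38.3 F [ 1.1 -0.2  1.6] 
shift cm [-0.06 -0.   -0.04] turn [ 0.004 -0.    -0.001] dist 0.1
```

In contact with the floor; release.

Call:
{"api": "drive_tool", "payload": {
  "commands": [
    {"dr": [0, 0, 0], "translation": [0, 0, 0], "claw": 6},
    {"dr": [0, 0, 0], "translation": [0, 0, 0], "claw": 6},
    {"dr": [0, 0, 0], "translation": [0, 0, 0], "claw": 6},
    {"dr": [0, 0, 0], "translation": [0, 0, 0], "claw": 6},
    {"dr": [0, 0, 0], "translation": [0, 0, 0], "claw": 6},
    {"dr": [0, 0, 0], "translation": [0, 0, -1.5], "claw": 6},
    {"dr": [0, 0, 0], "translation": [0, 0, -2.5], "claw": 6},
    {"dr": [0, 0, 0], "translation": [0, 0, -2.5], "claw": 8.7},
    {"dr": [0, 0, 0], "translation": [0, 0, -2.5], "claw": 8.7},
    {"dr": [0, 0, 0], "translation": [0, 0, 0], "claw": 8.7}
  ]
}}

```text
clock: 21.45
tcp_pos: [0.6225, 0.27, 0.1177]
orientation: [3.13, -0.001, 1.814]
ft_force: [0.6, 1.1, 1.3]
finger_gap: 0.871
```

```bash
python3 go.py 604.5 -89.8 110 104; python3 - <<'E'
from station import viewer
import cv2,numpy as np
from h import *
i=viewer.camera_info("wrist");p,d=viewer.read_camera("wrist")
cv2.imwrite("pics/w11.png",p[:,:,::-1]);np.savez("pics/w11.npz",p=p,d=d,**i)
X=cloud(load("w11")).reshape(-1,3)
q=X[(X[:,2]>.038)&(X[:,2]<.06)&(X[:,0]>.58)&(X[:,0]<.66)&(X[:,1]>.23)&(X[:,1]<.31)]
print(cv2.minAreaRect((q[:,:2]*1000).astype(np.float32)),np.percentile(q[:,2],[2,50,98]))
E
```

```text
t 21.45 pos [622.5 270.  117.7] yaw 103.93 gap 76.5 F [0.6 1.1 1.3] 
shift cm [-34.49 -10.41   0.6 ] turn [ 0.012 -0.001 -0.001] dist 36.0
((620.3168334960938, 271.1702880859375), (37.995601654052734, 38.182315826416016), 25.68545913696289) [0.04083474 0.04589207 0.04751311]
```

View pics/w11.png

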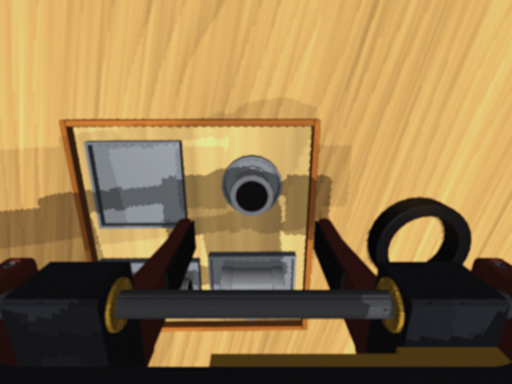

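The coupling stands in the cup: (620.3,271.2), top 46–47 mm. Next is the grey flange.

Call:
{"api": "drive_tool", "payload": {
  "commands": [
    {"dr": [0, 0, 0], "translation": [-3.14, -0.95, 0.05], "claw": 8.7},
    {"dr": [0, 0, 0], "translation": [-3.14, -0.95, 0.05], "claw": 8.7},
    {"dr": [0, 0, 0], "translation": [-3.14, -0.95, 0.05], "claw": 8.7},
    {"dr": [0, 0, 0], "translation": [-3.14, -0.95, 0.05], "claw": 8.7},
    {"dr": [0, 0, 0], "translation": [-3.14, -0.95, 0.05], "claw": 8.7},
    {"dr": [0, 0, 0], "translation": [-3.14, -0.95, 0.05], "claw": 8.7},
    {"dr": [0, 0, 0], "translation": [-3.14, -0.95, 0.05], "claw": 8.7},
    {"dr": [0, 0, 0], "translation": [-3.14, -0.95, 0.05], "claw": 8.7},
    {"dr": [0, 0, 0], "translation": [-3.14, -0.95, 0.05], "claw": 8.7},
    {"dr": [0, 0, 0], "translation": [-3.14, -0.95, 0.05], "claw": 8.7},
    {"dr": [0, 0, 0], "translation": [-3.14, -0.95, 0.05], "claw": 8.7},
    {"dr": [0, 0, 0], "translation": [0, 0, 0], "claw": 8.7},
    {"dr": [0, 0, 0], "translation": [0, 0, 0], "claw": 8.7},
    {"dr": [0, 0, 0], "translation": [0, 0, 0], "claw": 8.7}
  ]
}}

```text
clock: 22.67
tcp_pos: [0.6014, -0.0909, 0.1035]
orientation: [3.141, -0.001, 1.813]
ft_force: [-0.6, 0.3, -0.8]
finger_gap: 0.991
```

```bash
python3 go.py 604.5 -89.8 14 104; python3 - <<'E'
from station import viewer
import cv2,numpy as np
from h import *
i=viewer.camera_info("wrist");p,d=viewer.read_camera("wrist")
cv2.imwrite("pics/w12.png",p[:,:,::-1]);np.savez("pics/w12.npz",p=p,d=d,**i)
X=cloud(load("w12")).reshape(-1,3)
q=X[(X[:,2]>.028)&(X[:,2]<.06)&(X[:,0]>.55)&(X[:,0]<.65)&(X[:,1]>-.14)&(X[:,1]<-.05)]
print(len(q),cv2.minAreaRect((q[:,:2]*1000).astype(np.float32)),np.percentile(q[:,2],98))
E
```

```text
t 22.67 pos [601.4 -90.9 103.5] yaw 103.9 gap 87.0 F [-0.6  0.3 -0.8] 
shift cm [0.02 0.32 8.95] turn [ 0.001 -0.001 -0.002] dist 9.0
1423 ((604.9226684570312, -89.39303588867188), (37.242340087890625, 37.03732681274414), 59.62065124511719) 0.03726614346545491
```

View pics/w12.png

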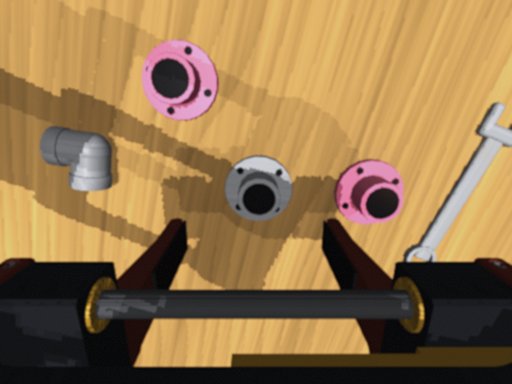

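The grey flange (258,190) is between the fingers, with the pink ones at (370,190) and (180,80). I'll narrow the jaws to 70 mm for clearance and descend.

Call:
{"api": "drive_tool", "payload": {
  "commands": [
    {"dr": [0, 0, 0], "translation": [0.05, 0.35, 0], "claw": 7},
    {"dr": [0, 0, 0], "translation": [0, 0, 0], "claw": 7},
    {"dr": [0, 0, 0], "translation": [0, 0, 2.2], "claw": 7},
    {"dr": [0, 0, 0], "translation": [0, 0, 2.2], "claw": 7},
    {"dr": [0, 0, 0], "translation": [0, 0, 2.2], "claw": 7},
    {"dr": [0, 0, 0], "translation": [0, 0, 1.5], "claw": 7},
    {"dr": [0, 0, 0], "translation": [0, 0, 0.6], "claw": 7},
    {"dr": [0, 0, 0], "translation": [0, 0, 0], "claw": 7},
    {"dr": [0, 0, 0], "translation": [0, 0, 0], "claw": 7}
  ]
}}

```text
clock: 23.47
tcp_pos: [0.6057, -0.0895, 0.0184]
orientation: [3.139, 0.0, 1.815]
ft_force: [0.4, 0.2, -0.4]
finger_gap: 0.794
```

```bash
python3 go.py 604.7 -89.6 14 104
```

```text
t 23.47 pos [605.7 -89.5  18.4] yaw 103.97 gap 69.7 F [ 0.4  0.2 -0.4] 
shift cm [ 0.01 -0.1   0.44] turn [ 0.002  0.    -0.001] dist 0.4
```

Call:
{"api": "drive_tool", "payload": {
  "commands": [
    {"dr": [0, 0, 0], "translation": [0, -0.1, 0.35], "claw": 7},
    {"dr": [0, 0, 0], "translation": [0, 0, 0], "claw": 7},
    {"dr": [0, 0, 0], "translation": [0, 0, 0], "claw": 3},
    {"dr": [0, 0, 0], "translation": [0, 0, 0], "claw": 3},
    {"dr": [0, 0, 0], "translation": [0, 0, 0], "claw": 3},
    {"dr": [0, 0, 0], "translation": [0, 0, 0], "claw": 3},
    {"dr": [0, 0, 0], "translation": [0, 0, 0], "claw": 3},
    {"dr": [0, 0, 0], "translation": [0, 0, 0], "claw": 3},
    {"dr": [0, 0, 0], "translation": [0, 0, 0], "claw": 3},
    {"dr": [0, 0, 0], "translation": [0, 0, 0], "claw": 3},
    {"dr": [0, 0, 0], "translation": [0, 0, 0], "claw": 3}
  ],
  "squeeze": 30
}}

```text
clock: 24.38
tcp_pos: [0.6045, -0.0903, 0.0145]
orientation: [3.139, 0.0, 1.814]
ft_force: [0.5, 0.3, 1.1]
finger_gap: 0.422
```

Call:
{"api": "drive_tool", "payload": {
  "commands": [
    {"dr": [0, 0, 0], "translation": [0, 0, -1.6], "claw": 3},
    {"dr": [0, 0, 0], "translation": [0, 0, -2.4], "claw": 3},
    {"dr": [0, 0, 0], "translation": [0, 0, -2.7], "claw": 3},
    {"dr": [0, 0, 0], "translation": [0, 0, -2.7], "claw": 3},
    {"dr": [0, 0, 0], "translation": [0, 0, 0], "claw": 3}
  ]
}}

```text
clock: 24.8
tcp_pos: [0.6064, -0.0908, 0.1145]
orientation: [3.132, 0.004, 1.814]
ft_force: [-0.3, -0.2, -1.3]
finger_gap: 0.428
```

```bash
python3 go.py 510.4 243 110 104
```

```text
t 24.8 pos [606.4 -90.8 114.5] yaw 103.92 gap 37.6 F [-0.3 -0.2 -1.3] 
shift cm [34.71 -1.3   0.31] turn [ 0.01   0.004 -0.001] dist 34.7
```

Call:
{"api": "drive_tool", "payload": {
  "commands": [
    {"dr": [0, 0, 0], "translation": [3.15, -0.12, 0], "claw": 3},
    {"dr": [0, 0, 0], "translation": [3.15, -0.12, 0], "claw": 3},
    {"dr": [0, 0, 0], "translation": [3.15, -0.12, 0], "claw": 3},
    {"dr": [0, 0, 0], "translation": [3.15, -0.12, 0], "claw": 3},
    {"dr": [0, 0, 0], "translation": [3.15, -0.12, 0], "claw": 3},
    {"dr": [0, 0, 0], "translation": [3.15, -0.12, 0], "claw": 3},
    {"dr": [0, 0, 0], "translation": [3.15, -0.12, 0], "claw": 3},
    {"dr": [0, 0, 0], "translation": [3.15, -0.12, 0], "claw": 3},
    {"dr": [0, 0, 0], "translation": [3.15, -0.12, 0], "claw": 3},
    {"dr": [0, 0, 0], "translation": [3.15, -0.12, 0], "claw": 3},
    {"dr": [0, 0, 0], "translation": [3.15, -0.12, 0], "claw": 3},
    {"dr": [0, 0, 0], "translation": [0, 0, 0], "claw": 3},
    {"dr": [0, 0, 0], "translation": [0, 0, 0], "claw": 3}
  ]
}}

```text
clock: 25.88
tcp_pos: [0.5066, 0.244, 0.1062]
orientation: [-3.141, 0.001, 1.817]
ft_force: [0.7, 0.3, -4.1]
finger_gap: 0.423
```

```bash
python3 go.py 510.4 243 22 104; python3 - <<'E'
from station import viewer,read_state
import cv2,numpy as np
from h import *
from scipy.spatial.transform import Rotation as Ro
s=read_state();R=Ro.from_euler('xyz',s['orientation']).as_matrix()
i=viewer.camera_info("wrist");p,d=viewer.read_camera("wrist")
cv2.imwrite("pics/w13.png",p[:,:,::-1]);np.savez("pics/w13.npz",p=p,d=d,**i)
X=cloud(load("w13")).reshape(-1,3)
T=(X-s['tcp_pos'])@R*1000
q=T[(abs(T[:,0])<45)&(abs(T[:,1])<35)&(T[:,2]<15)&(T[:,2]>-45)]
t=q[(q[:,2]<-17)&(abs(q[:,1])<17)];print('rim',len(t),t.mean(0).round(1),t.min(0).round(1),t.max(0).round(1))
A=np.c_[t[:,:2],np.ones(len(t))];print('plane',np.linalg.lstsq(A,t[:,2],rcond=None)[0].round(4))
E
```

```text
t 25.88 pos [506.6 244.  106.2] yaw 104.1 gap 37.1 F [ 0.7  0.3 -4.1] 
shift cm [-0.18  0.35  8.42] turn [-0.001  0.001  0.002] dist 8.4
rim 3048 [  2.1  -0.2 -21.4] [-18.4 -17.  -23.7] [ 19.5  17.  -17.1]
plane [ 2.23000e-02  9.00000e-04 -2.14304e+01]
```

View pics/w13.png

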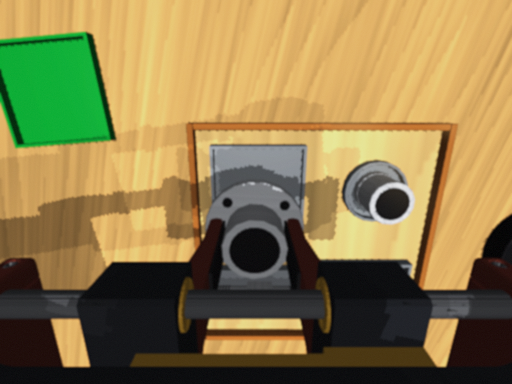

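The flange is held level by its hub at (255,245), with the square at (258,190). Shift and lower.

Call:
{"api": "drive_tool", "payload": {
  "commands": [
    {"dr": [0, 0, 0], "translation": [-0.2, 0.3, 2.2], "claw": 3},
    {"dr": [0, 0, 0], "translation": [0, 0, 2.2], "claw": 3},
    {"dr": [0, 0, 0], "translation": [0, 0, 2], "claw": 3},
    {"dr": [0, 0, 0], "translation": [0, 0, 1.2], "claw": 3},
    {"dr": [0, 0, 0], "translation": [0, 0, 0.6], "claw": 3},
    {"dr": [0, 0, 0], "translation": [0, 0, 0], "claw": 3},
    {"dr": [0, 0, 0], "translation": [0, 0, 0], "claw": 3}
  ]
}}

```text
clock: 26.52
tcp_pos: [0.512, 0.2413, 0.0268]
orientation: [3.139, 0.0, 1.813]
ft_force: [0.1, 1.2, -2.2]
finger_gap: 0.428
```

```bash
python3 go.py 510.4 242.6 21 104
```

```text
t 26.52 pos [512.  241.3  26.8] yaw 103.88 gap 37.5 F [ 0.1  1.2 -2.2] 
shift cm [ 0.17 -0.12  0.58] turn [ 0.002  0.    -0.002] dist 0.6
```

Call:
{"api": "drive_tool", "payload": {
  "commands": [
    {"dr": [0, 0, 0], "translation": [0.15, -0.1, 0.25], "claw": 3},
    {"dr": [0, 0, 0], "translation": [0, 0, 0.2], "claw": 3},
    {"dr": [0, 0, 0], "translation": [0, 0, 0.1], "claw": 3},
    {"dr": [0, 0, 0], "translation": [0, 0, 0], "claw": 3},
    {"dr": [0, 0, 0], "translation": [0, 0, 0], "claw": 3}
  ]
}}

```text
clock: 26.93
tcp_pos: [0.5103, 0.243, 0.0211]
orientation: [3.139, -0.0, 1.814]
ft_force: [0.3, 0.2, -2.3]
finger_gap: 0.422
```

```bash
python3 go.py 510.4 242.6 21 104
```

```text
t 26.93 pos [510.3 243.   21.1] yaw 103.93 gap 37.0 F [ 0.3  0.2 -2.3] 
shift cm [-0.04  0.    0.01] turn [ 0.002 -0.    -0.001] dist 0.0
```

The wrist still reads 2–3 N of weight, so the flange is likely just above the floor. Go down a little more, then release.

Call:
{"api": "drive_tool", "payload": {
  "commands": [
    {"dr": [0, 0, 0], "translation": [0, 0, 0.1], "claw": 3},
    {"dr": [0, 0, 0], "translation": [0, 0, 0], "claw": 3},
    {"dr": [0, 0, 0], "translation": [0, 0, 0], "claw": 6},
    {"dr": [0, 0, 0], "translation": [0, 0, 0], "claw": 6},
    {"dr": [0, 0, 0], "translation": [0, 0, 0], "claw": 6},
    {"dr": [0, 0, 0], "translation": [0, 0, 0], "claw": 6},
    {"dr": [0, 0, 0], "translation": [0, 0, 0], "claw": 6},
    {"dr": [0, 0, 0], "translation": [0, 0, -1.5], "claw": 6},
    {"dr": [0, 0, 0], "translation": [0, 0, -2.5], "claw": 6},
    {"dr": [0, 0, 0], "translation": [0, 0, -3], "claw": 6},
    {"dr": [0, 0, 0], "translation": [0, 0, -3], "claw": 8.7},
    {"dr": [0, 0, 0], "translation": [0, 0, -3.5], "claw": 8.7},
    {"dr": [0, 0, 0], "translation": [-1, -2, -3.5], "claw": 8.7},
    {"dr": [0, 0, 0], "translation": [0, 0, -3.5], "claw": 8.7},
    {"dr": [0, 0, 0], "translation": [0, 0, 0], "claw": 8.7},
    {"dr": [0, 0, 0], "translation": [0, 0, 0], "claw": 8.7}
  ]
}}

```text
clock: 28.27
tcp_pos: [0.4938, 0.2286, 0.228]
orientation: [3.133, -0.001, 1.814]
ft_force: [0.1, -0.4, -1.2]
finger_gap: 0.992
```

```bash
python3 go.py 510.4 242.6 21 104; python3 - <<'E'
from station import viewer
import cv2,numpy as np
from h import *
for n in("wrist","scene","side"):
    i=viewer.camera_info(n);p,d=viewer.read_camera(n)
    cv2.imwrite(f"pics/{n}14.png",p[:,:,::-1]);np.savez(f"pics/{n}14.npz",p=p,d=d,**i)
    X=cloud(load(f"{n}14")).reshape(-1,3)
    for k,(cx,cy),r,lo in (('nip',(538,132),55,.02),('tee',(648.6,160),48,.02),('coup',(621,270.6),35,.038),('hub',(510.4,243),40,.033),('short',(443,-330),40,.01),('elbow',(442,-97),40,.01)):
        q=X[(np.hypot(X[:,0]*1000-cx,X[:,1]*1000-cy)<r)&(X[:,2]>lo)&(X[:,2]<.06)]
        if len(q)>20:
            m=cv2.minAreaRect((q[:,:2]*1000).astype(np.float32));print(n,k,len(q),np.round(m[0],1),np.round(m[1],1),np.percentile(q[:,2],[50,98]).round(4))
S=load("scene14")['p'];cv2.imwrite("pics/s14c.png",cv2.resize(S[150:290,100:420][:,:,::-1],None,fx=2.5,fy=2.5,interpolation=cv2.INTER_CUBIC))
E
```

```text
t 28.27 pos [493.8 228.6 228. ] yaw 103.91 gap 87.1 F [ 0.1 -0.4 -1.2] 
shift cm [ 0.94  1.78 20.72] turn [ 0.008 -0.001 -0.002] dist 20.8
wrist nip 1239 [540.  132.6] [88.3 35.3] [0.0343 0.0402]
wrist tee 606 [645.6 169.5] [66.8 33.6] [0.036  0.0408]
wrist coup 762 [619.5 271.4] [37.5 37.9] [0.0459 0.0476]
wrist hub 689 [510.3 244.1] [36.8 36.8] [0.0418 0.0434]
wrist elbow 894 [442.6 -94.4] [48.9 51.6] [0.0289 0.0348]
scene nip 375 [541.  132.5] [93.  34.9] [0.0362 0.0429]
scene tee 538 [648.5 159.5] [70.9 51. ] [0.0379 0.0436]
scene coup 217 [622.1 270.7] [37.1 39.9] [0.0479 0.0508]
scene hub 172 [512.1 243.5] [37.5 37.2] [0.0436 0.0466]
scene short 206 [ 446.  -328.6] [51.9 33.7] [0.029  0.0374]
scene elbow 306 [443.6 -96.2] [54.4 48.6] [0.0296 0.0375]
side nip 284 [541.3 129.4] [90.2 31.3] [0.0329 0.0418]
side tee 262 [648.6 155.8] [70.7 49.5] [0.0354 0.0425]
side coup 79 [621.1 268.1] [36.6 36.1] [0.0469 0.0493]
side hub 86 [511.  241.4] [36.7 33.3] [0.043  0.0454]
side short 581 [ 442.4 -330.5] [50.7 36. ] [0.0287 0.0355]
side elbow 400 [442.4 -96.8] [51.8 52.5] [0.0288 0.0359]
```

View pics/wrist14.png

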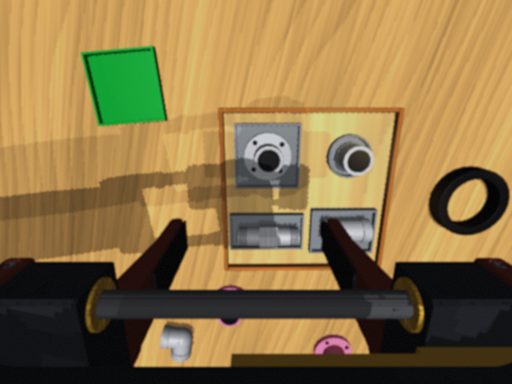

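View pics/s14c.png

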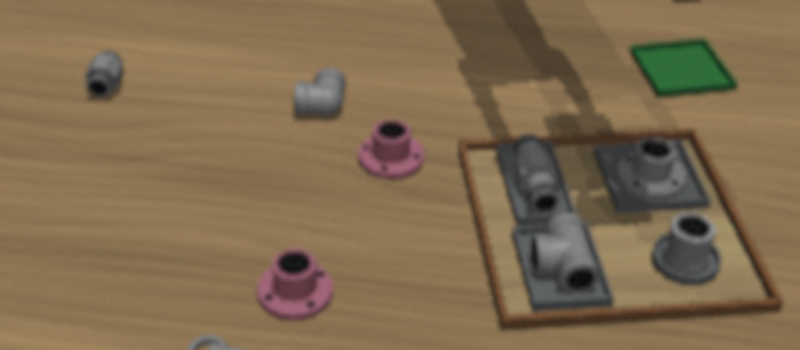

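All four fittings are in their inserts, about 1–4 mm from centre and at resting heights. The short nipple and elbow haven't moved beyond measurement noise.

```bash
python3 -c "
from station import env,read_state
print(read_state()['clock']);print(env.hand_in())"
```

```text
28.4167
the job is handed in; nothing more can be done
None
```

I packed the tray and handed the job in at 28.4 s of the 106 s allowed. The long nipple is in the trough, the tee in the oblong, the coupling standing in the cup, and the grey flange hub up in the square.

The last camera checks, made with the gripper raised clear of everything, showed:

| Fitting | Offset from insert centre | Top height | Expected top height |
|---|---|---|---|
| Long nipple | about 1–4 mm | 40–43 mm | 40 mm |
| Tee | about 0–4 mm | 41–44 mm | 41 mm |
| Coupling | about 0–3 mm | 46–51 mm | 46 mm |
| Flange | about 1–2 mm | 42–47 mm | 42 mm |

- **Tilt:** I measured tilt only while the parts were still held. The coupling was 0.013 rad and the flange 0.022 rad off level, and the tee was level. The pictures after release show all three sitting straight.
- **Parts left behind:** the short nipple and elbow measured within about 2 mm of their start.
- **Camera disagreements:** the three cameras differed by 2–4 mm. The scene camera's heights read about 2–3 mm high, as they also did on the bare bench.
- **Tee in the last wrist view:** that view puts the tee about 10 mm off because a finger hides part of it. The clear wrist view just after release put it at (648.3, 160.4), against a target of (648.6, 160).

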